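# Make the hallway shelf tremor-proof

### The job

Make the hallway shelf safe for the next tremor: lift every small glass jar and every small tin over the lip of the low wooden rack and stand it upright on the rack's floor behind the lip, and hang the two white baskets by their handles on the two hooks of the hook board, one on each hook. Leave everything else on the shelf where it is.

Things in the scene. Friction and masses are not known exactly. Their poses are not given: they have to be found in the camera images.
- jar_a: small clear-glass jar with a flat aluminium screw lid: an upright cylinder 52 mm across (glass and lid alike) and 58 mm high, about 0.13 kg. Origin: centre of its underside, z up its axis. May be absent.
- jar_b: small clear-glass jar with a flat aluminium screw lid: an upright cylinder 52 mm across (glass and lid alike) and 58 mm high, about 0.13 kg. Origin: centre of its underside, z up its axis. May be absent.
- jar_c: small clear-glass jar with a flat aluminium screw lid: an upright cylinder 52 mm across (glass and lid alike) and 58 mm high, about 0.13 kg. Origin: centre of its underside, z up its axis. May be absent.
- tin_a: small plain metal tin: an upright cylinder 51 mm across and 38 mm high, about 0.11 kg. Origin: centre of its underside, z up its axis. May be absent.
- tin_b: small plain metal tin: an upright cylinder 51 mm across and 38 mm high, about 0.11 kg. Origin: centre of its underside, z up its axis. May be absent.
- rack: fixed low brown wooden rack, an open trough 464 mm long (y) and 114 mm deep (x). Inside 440 x 90 mm about the origin, floor 15 mm above the shelf. The lip is the 12 mm thick board along its -x side (towards the robot), top 55 mm above the shelf, like the end boards; back board top 65 mm. Origin: centre of the underside, z up.
- basket_a: small white sheet-metal basket (two alike), open box 80 (x) by 100 (y) mm, 60 mm high, 0.22 kg, with a rigid upright handle: two flat uprights, inner faces at y = +-50 mm, carry a wooden bar of 10 x 10 mm section, 108 mm long along y, straight above the middle, its centre 145 mm above the underside (75 to 80 mm open between rim and bar). Origin: centre of the underside, z up.
- basket_b: small white sheet-metal basket (two alike), open box 80 (x) by 100 (y) mm, 60 mm high, 0.22 kg, with a rigid upright handle: two flat uprights, inner faces at y = +-50 mm, carry a wooden bar of 10 x 10 mm section, 108 mm long along y, straight above the middle, its centre 145 mm above the underside (75 to 80 mm open between rim and bar). Origin: centre of the underside, z up.
- basket_a_bar (a point): centre of basket_a's handle bar, with the basket's axes (the bar lies along y)
- basket_b_bar (a point): centre of basket_b's handle bar, with the basket's axes (the bar lies along y)
- hookboard: fixed wooden stand: a board 260 mm wide (y), 18 mm thick, from 150 to 200 mm above the shelf, on two posts at its ends, with a foot behind; two steel hooks 140 mm apart stick out of its front 180 mm above the shelf. Origin: foot of the middle of its front face; -x points out of the front (towards the robot), z up.
- hook_left (a point): the left (+y) hook seen from the robot: point on top of its level 8 mm thick steel arm, where a bar should hang; it has the board's axes. The arm runs along x from the board's face (75 mm away at +x) to an upturned tip (37 mm away at -x) whose top is 18 mm above this point. A hung bar lies across the arm along y, its centre 5 mm above this point.
- hook_right (a point): the right (-y) hook seen from the robot: point on top of its level 8 mm thick steel arm, where a bar should hang; it has the board's axes. The arm runs along x from the board's face (75 mm away at +x) to an upturned tip (37 mm away at -x) whose top is 18 mm above this point. A hung bar lies across the arm along y, its centre 5 mm above this point.
- vase: bystander: grey ceramic vase, 116 mm across, 200 mm high. Origin: centre of underside.
- remote: bystander: black TV remote lying flat, 160 (x) x 42 x 18 mm. Origin: centre of underside.
- big_jar: bystander: large glass storage jar with a screw lid, 100 mm across, 135 mm high, too big for the rack. Origin: centre of underside.
- dish: bystander: shallow terracotta dish, 80 mm across, 26 mm high. Origin: centre of underside.
Things that resemble listed ones, but are neither listed nor needed, are in the scene too. Leave any black look-alike of the jar_a alone.

How it is judged:
By the outcome, as a careful person would: the job done as asked, in the order asked, and still so for the second after the job is handed in, with the robot touching nothing.
Of jar_a, jar_b, jar_c, tin_a, tin_b only 3 to 5 are there at a start; the rules pass over those that are not, and their reading is None.
At some moment in a run one of jar_a, jar_b, jar_c, tin_a, tin_b may be knocked a few centimetres aside while the robot is not near it.
Once in a run the grip may slacken for a moment while it holds something.
It also fails if it takes over 208 s, if anything falls off the work surface, if the arm or the gripper's body presses on something with over 40 N, if the wrist force passes 120 N, or if a joint passes its speed limit or range.

### The arm

A 6-joint arm with a two-finger parallel gripper is mounted at the origin on the work surface. World frame = base frame: x ahead of the robot, y to its left, z up, the work surface at z = 0. Lengths are in m, angles in rad, forces in N, time in s.
With the tool pointing down it reaches from about 0.425 to 0.95 m from the base axis. Payload 3.5 kg.
Tool frame: the origin (TCP) lies between the finger pads; the fingertips stand 14 mm ahead of it and the grasp point (between the pads) lies 5 mm behind it; z points along the fingers, y is the line along which they close (so a half turn about z gives the same grasp; the last joint's range is limited). The gripper opens to 85 mm and grips with 20 to 120 N. Pads are 22 mm wide; open, the fingers measure 114 mm over their backs; the gripper's body (76 mm by 85 mm) begins 54 mm behind the grasp point. The pads swing forward as they close: fully open they stand 13 mm farther back than shut.
Start: joints at [1.011, 0.286, 1.577, -0, 1.279, -0.15], TCP at [0.269, 0.619, 0.245] pointing down, gripper open.
Joint ranges: [-2.77, 2.77], [-0.9, 2.22], [0.21, 2.48], [-1.53, 4.67], [0.24, 2.81], [-2.84, 2.84]. Speed limits (rad/s): [2.79, 2.79, 3.14, 3.14, 3.14, 3.14].

### API

Orientations are given as a unit quaternion [x, y, z, w].
In Python, from plant import * gives the robot as it stands.
- The arm moves only by the tool step_arm, never from a script. Its argument "commands" is a list of rows, each an object of numbers: "gripper": the gripper's target within -1 to 1 (shut at 1, half-way at 0, fully open at -1); "x", "y", "z": the shift along the tool's x, y, z in mm; "spin": the turn about the tool's z in degrees. A call has exactly 10 rows; each row shifts and turns the commanded pose from where the row before left it, along the tool's axes as they then stand; what a row does not reach is not made up. A row lasts 1/10 s, in which the tool goes at most 50 mm and 8.59 degrees, less where a joint would pass 70% of its speed; a pose out of reach is approached as far as the arm can. A call with a gripper value outside its range is refused whole. The fingers move at their own pace and stop on an object; "force" is the grip in N (left out, the last holds). Time passes only in rows, so rows that do not move let the fingers close, or fill a call up. It gives the time, the measured TCP pose, the force, the opening and the grip force at its end, in the units of the state.
- get_state(): the state, without advancing time (a new reading comes with each control period).
- read_camera(name): name is "scene" or "top"; returns a dict with "color" (480x640x3 uint8, red, green, blue), "z_map" (480x640 float32, m along the optical axis (not along the pixel's ray), 0 where there is no reading), "fx", "fy", "cx", "cy" (pixels), "eye" and "attitude" of the camera in the world. Camera axes: x right, y up, looking along -z (the intrinsics and any distortion apply to the point x, -y, -z); pixel columns grow to the right and rows downward; lengths in m; the calibration is good to about 2 mm. A picture is of the moment at which its call begins.
- sign_off(): hands the job in; it is judged then, once.
The state is a dict: "time": time; "qpos": joint angles; "dq": joint speeds; "joint_efforts": joint torques, N m; "eef_pos": TCP position; "tcp_rot": TCP orientation; "contact_force": force on the tool from outside, world axes, zero at the start; "wrist_torque": the same for the moment, N m; "opening": opening from 0.0 (shut) to 1.0 (fully open); "finger_force": force on a finger pad.
Only numpy, scipy, OpenCV 4.12 (cv2) and the standard library are available. Lean on these libraries where they do the work, as an engineer would, in place of code of your own. Each camera call takes 0.05 s, during which the arm holds its last target. There are 200 camera calls.

## Working session

There is one attempt and no reset: what is moved stays moved. The work goes in short steps, Python scripts to look and compute and a tool call to move; the robot and the scene stay as the last step left them, time stands still between calls to the robot, and variables do not carry over. Pictures are saved under pics/ and viewed, at most 14 in all, crops included, and the job is handed in when it is done.

Besides the shell and the picture viewer there is one more tool, called after "Call:" in YAML: its name, and indented under it one key for each argument. step_arm: Moves the arm, as the interface text tells. Its arguments: {"type":"object","properties":{"commands":{"type":"array"},"force":{"type":"number"}},"required":["commands"]}

```bash
ls; mkdir -p pics
cat > h.py <<'E'
from plant import *
import numpy as np, cv2
from scipy.spatial.transform import Rotation as R
def snap(n):
    c=read_camera(n); return c
def save(c,f): cv2.imwrite('pics/'+f,c['color'][:,:,::-1])
def att(c):
    a=np.array(c['attitude'],float)
    return a if a.shape==(3,3) else R.from_quat(a).as_matrix()
def cloud(c):
    z=c['z_map']; v,u=np.mgrid[:480,:640]
    p=np.stack([(u-c['cx'])/c['fx']*z,-(v-c['cy'])/c['fy']*z,-z],-1)
    P=p@att(c).T+np.array(c['eye']); P[z==0]=np.nan
    return P
def ray(c,u,v,h):
    d=att(c)@np.array([(u-c['cx'])/c['fx'],-(v-c['cy'])/c['fy'],-1]); e=np.array(c['eye'])
    return e+d*(h-e[2])/d[2]
E
python3 - <<'E'
from h import *
for n in('scene','top'):
    c=snap(n); save(c,n+'0.png'); print(n,{k:v for k,v in c.items() if k not in('color','z_map')})
    np.savez(n+'0.npz',**{k:np.array(v) for k,v in c.items()})
print(get_state())
E
```

```text
pics
scene {'fx': 433.5328152419407, 'fy': 433.5328152419407, 'cx': 319.81844422348024, 'cy': 228.94596449445322, 'eye': array([1.05660346, 0.78562979, 0.79985354]), 'attitude': array([0.14774995, 0.43961098, 0.8473901 , 0.25853851])}
top {'fx': 598.8654863652534, 'fy': 598.8654863652534, 'cx': 326.46424477760524, 'cy': 234.09493929622445, 'eye': array([ 0.19875544, -0.01669166,  1.89470202]), 'attitude': array([-0.05826796,  0.05069818,  0.70914097, -0.70082353])}
{'time': 0.1, 'qpos': array([ 1.01102835e+00,  2.87124898e-01,  1.57801701e+00,  4.55578442e-06,
        1.27858869e+00, -1.50003008e-01]), 'dq': array([-0.00060811, -0.00132664, -0.00379754,  0.00087965, -0.00119286,
        0.00081724]), 'joint_efforts': array([ 1.02012116e-03, -4.07301843e+01, -2.93695486e+01, -1.12007274e-04,
        3.44997410e-03, -1.32884114e-06]), 'eef_pos': array([0.26859144, 0.61865542, 0.24406093]), 'tcp_rot': array([ 2.03452630e-01,  9.79084207e-01, -1.00160208e-03, -3.73494126e-04]), 'contact_force': array([0.42328482, 0.17277754, 0.11242528]), 'wrist_torque': array([-0.00355227,  0.06499831,  0.00826307]), 'finger_force': 0.0, 'opening': 0.9992560564872774}
```

View pics/scene0.png

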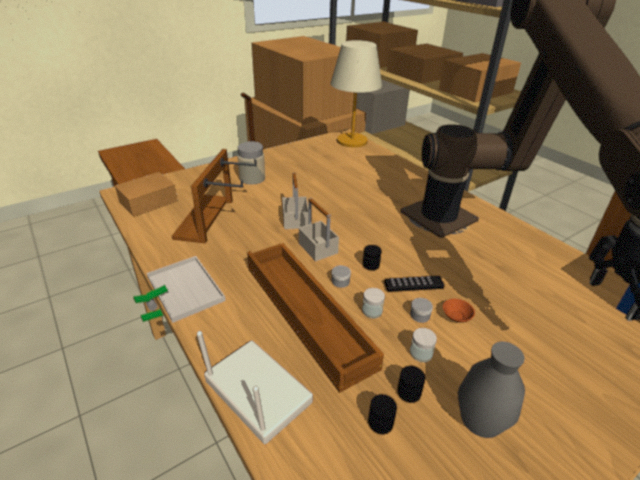

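View pics/top0.png

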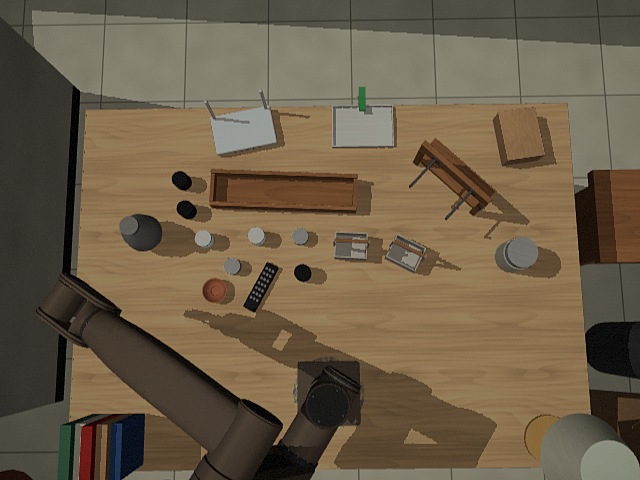

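Scene: jars at (373,303) and (423,345), tins at (341,276) and (421,310), black look-alikes at (372,257), (411,384) and (382,414). Top: jars at (257,236) and (204,239), tins at (301,236) and (233,267), baskets at (352,246) and (405,254), rack at (283,191), hooks ending at (411,187) and (447,217).

Run:
```python
from h import *
c=dict(np.load('top0.npz')); P=cloud(c); s=dict(np.load('scene0.npz')); S=cloud(s)
for nm,u,v,h in[('jar1',257,236,.058),('jar2',204,239,.058),('tin1',301,236,.038),('tin2',233,267,.038)]:
    W=P[v-20:v+20,u-20:u+20]; m=np.abs(W[...,2]-h)<.010
    lab=cv2.connectedComponents(m.astype(np.uint8))[1]; l=np.bincount(lab[m]).argmax()
    ys,xs=np.where(lab==l); (cx,cy),r=cv2.minEnclosingCircle(np.stack([xs,ys],1).astype(np.float32))
    q=W[lab==l]; print(nm,len(q),np.median(q,0).round(4),'circ',ray(c,u-20+cx,v-20+cy,h).round(4),(r/c['fx']*1.84).round(4))
def rect(P,box,m,t):
    u0,u1,v0,v1=box
    W=P[v0:v1,u0:u1]; k=m(W[...,2])
    q=W[k]; r=cv2.minAreaRect(q[:,:2].astype(np.float32)); print(t,len(q),np.round(r[0],4),np.round(r[1],4),r[2],'z',np.round(np.percentile(q[:,2],[5,50,95]),4))
rect(P,(200,370,160,222),lambda z:(z>.045)&(z<.08),'rack')
rect(P,(215,350,175,208),lambda z:(z>.005)&(z<.025),'rackfloor')
rect(P,(328,374,222,265),lambda z:(z>.125)&(z<.17),'barA')
rect(P,(380,430,228,276),lambda z:(z>.125)&(z<.17),'barB')
rect(P,(328,374,222,265),lambda z:(z>.045)&(z<.075),'rimA')
rect(P,(380,430,228,276),lambda z:(z>.045)&(z<.075),'rimB')
rect(P,(400,510,125,225),lambda z:(z>.187)&(z<.215),'board')
rect(P,(400,436,160,192),lambda z:(z>.16)&(z<.215),'hookL?')
rect(P,(440,470,195,222),lambda z:(z>.16)&(z<.215),'hookR?')
for n,M in(('jar',S[290:316,362:385]),('jar2',S[330:360,410:437])):
    print(n,np.nanmedian(M.reshape(-1,3),0))
t=c['color']
cv2.imwrite('pics/crop0.png',cv2.resize(t[120:280,320:520,::-1],None,fx=4,fy=3.75,interpolation=cv2.INTER_CUBIC)[:600])
```

```text
jar1 212 [0.4818 0.2208 0.0577] circ [0.4824 0.2207 0.058 ] 0.0257
jar2 216 [0.4763 0.3857 0.0581] circ [0.4754 0.3856 0.058 ] 0.0262
tin1 213 [0.4826 0.0877 0.0376] circ [0.4823 0.086  0.038 ] 0.0256
tin2 217 [0.3906 0.2984 0.0377] circ [0.3911 0.2991 0.038 ] 0.0261
rack 1585 [0.6276 0.1373] [0.464  0.1175] 87.20706939697266 z [0.0475 0.0575 0.0697]
rackfloor 3317 [0.6297 0.1437] [0.4317 0.1034] 88.89620208740234 z [0.0076 0.0149 0.0224]
barA 135 [ 0.4494 -0.0719] [0.1066 0.0117] 86.87583923339844 z [0.1387 0.1487 0.1568]
barB 153 [ 0.4247 -0.2421] [0.1071 0.0122] 61.75114822387695 z [0.1404 0.148  0.1549]
rimA 152 [ 0.4494 -0.074 ] [0.1047 0.0815] 86.81048583984375 z [0.0475 0.0577 0.0673]
rimB 155 [ 0.4244 -0.2414] [0.1073 0.081 ] 61.56869888305664 z [0.0481 0.0563 0.0672]
board 689 [ 0.6016 -0.3403] [0.2585 0.1357] 46.480655670166016 z [0.1886 0.1984 0.2052]
hookL? 104 [ 0.6416 -0.2817] [0.0088 0.1135] 46.388797760009766 z [0.1744 0.1838 0.1965]
hookR? 93 [ 0.5409 -0.3791] [0.0079 0.1015] 46.35319900512695 z [0.1769 0.1825 0.1968]
jar [0.49203076 0.22960945 0.04071312]
jar2 [0.48522878 0.39286414 0.04047115]
```

View pics/crop0.png

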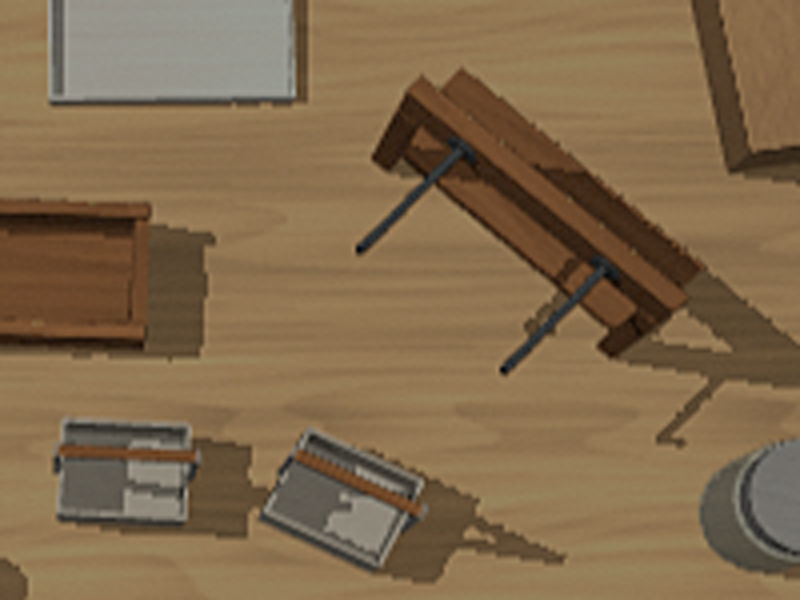

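Crop (4x3.75 of the top view from (320,120)): both basket bars and the two hooks are clear. The hook tips are at about (410,187) and (446,219), pointing toward the robot and left. I'll refine the rack and board frames next, then start.

```bash
cat >> h.py <<'E'
def go(x,y,z,yaw=None):
    s=get_state(); M=R.from_quat(s['tcp_rot']).as_matrix()
    cur=np.degrees(np.arctan2(M[1,1],M[0,1]))
    sp=0.
    if yaw is not None:
        d=(yaw-cur+90)%180-90; sp=-d; M=R.from_euler('z',d,degrees=True).as_matrix()@M
    print('spin %.1f then mm'%sp,(M.T@(np.array([x,y,z])-s['eef_pos'])*1000).round(0),'q6 %.2f'%s['qpos'][5],'t %.1f'%s['time'])
def find(c,u,v,h,w=22):
    P=cloud(c)[v-w:v+w,u-w:u+w]; m=np.abs(P[...,2]-h)<.010
    lab=cv2.connectedComponents(m.astype(np.uint8))[1]; l=np.bincount(lab[m]).argmax()
    ys,xs=np.where(lab==l); (cx,cy),r=cv2.minEnclosingCircle(np.stack([xs,ys],1).astype(np.float32))
    return ray(c,u-w+cx,v-w+cy,h).round(4),len(ys)
E
python3 - <<'E'
from h import *
c=dict(np.load('top0.npz')); P=cloud(c)
W=P[160:222,200:370].reshape(-1,3); q=W[(W[:,2]>.04)&(W[:,2]<.08)]
x0=np.array([.6276,.1373])
for yaw in(-4,-3,-2,-1,0):
    M=R.from_euler('z',yaw,degrees=True).as_matrix()[:2,:2]; l=(q[:,:2]-x0)@M
    f=l[:,0]<-.03; f&=np.abs(l[:,1])<.2; b=(l[:,0]>.03)&(np.abs(l[:,1])<.2)
    print(yaw,[(np.degrees(np.polyfit(l[k,1],l[k,0],1)[0]).round(2),np.percentile(l[k,0],[2,50,98]).round(4)) for k in(f,b)],np.percentile(l[:,1],[.5,99.5]).round(4))
W=P[125:225,400:510].reshape(-1,3); q=W[(W[:,2]>.165)&(W[:,2]<.215)]
M=R.from_euler('z',-43.5,degrees=True).as_matrix()[:2,:2]; l=q[:,:2]@M
b=q[:,2]>0.19
md=np.median(l[b],0);k=np.abs(l[:,0]-md[0])<.014;print('board',np.percentile(l[k],[1,50,99],axis=0).round(4),np.degrees(np.polyfit(l[k,1],l[k,0],1)[0]))
h=l[:,0]<md[0]-.02
for sgn in(1,-1):
    a=l[h&((l[:,1]-md[1])*sgn>0)]; print('hook',np.percentile(a,[1,50,99],axis=0).round(4),np.degrees(np.polyfit(a[:,0],a[:,1],1)[0]))
go(.476,.386,.12,87.2)
E
```

```text
-4 [(np.float64(-1.15), array([-0.0604, -0.0524, -0.0428])), (np.float64(-1.15), array([0.0409, 0.0486, 0.0586]))] [-0.2316  0.2301]
-3 [(np.float64(-0.14), array([-0.0581, -0.0524, -0.0448])), (np.float64(-0.16), array([0.0432, 0.0479, 0.0572]))] [-0.2315  0.2302]
-2 [(np.float64(0.86), array([-0.0596, -0.0522, -0.0434])), (np.float64(0.85), array([0.042 , 0.0482, 0.0584]))] [-0.2311  0.2306]
-1 [(np.float64(1.86), array([-0.0621, -0.0521, -0.0411])), (np.float64(1.85), array([0.039 , 0.049 , 0.0606]))] [-0.2304  0.2308]
0 [(np.float64(2.85), array([-0.0649, -0.052 , -0.0388])), (np.float64(2.85), array([0.0359, 0.049 , 0.063 ]))] [-0.2307  0.2311]
board [[0.7137 0.0404]
 [0.7216 0.166 ]
 [0.7363 0.2942]] 0.3326235993181612
hook [[0.6028 0.233 ]
 [0.6537 0.2368]
 [0.7036 0.2413]] -0.07569418203962501
hook [[0.6028 0.0934]
 [0.6538 0.0975]
 [0.7033 0.1012]] -0.2459708879108014
spin -20.7 then mm [-219. -222.  124.] q6 -0.15 t 0.1
```

Call:
step_arm:
  commands:
    - {"gripper": -1, "spin": -6.9}
    - {"gripper": -1, "spin": -6.9}
    - {"gripper": -1, "spin": -6.9}
    - {"gripper": -1, "y": -37}
    - {"gripper": -1, "y": -37}
    - {"gripper": -1, "y": -37}
    - {"gripper": -1, "y": -37}
    - {"gripper": -1, "y": -37}
    - {"gripper": -1, "y": -37}
    - {"gripper": -1}
  force: 50

```text
invalid input
```

Call:
step_arm:
  commands:
    - {"gripper": -1, "x": -36}
    - {"gripper": -1, "x": -36}
    - {"gripper": -1, "x": -36}
    - {"gripper": -1, "x": -36}
    - {"gripper": -1, "x": -36}
    - {"gripper": -1, "x": -36}
    - {"gripper": -1, "z": 40}
    - {"gripper": -1, "z": 40}
    - {"gripper": -1, "z": 20}
    - {"gripper": -1}

```text
invalid input
```

Run:
```python
from h import *
c=snap('top'); save(c,'t1.png'); 
for nm,u,v,h in[('jar1',257,236,.058),('jar2',204,239,.058),('tin1',301,236,.038),('tin2',233,267,.038)]:
    try: print(nm,find(c,u,v,h))
    except Exception as e: print(nm,e)
go(.476,.386,.030,87.2); print(get_state()['eef_pos'])
```

```text
jar1 (array([0.4819, 0.2206, 0.058 ]), 208)
jar2 (array([0.4749, 0.3859, 0.058 ]), 215)
tin1 (array([0.4822, 0.0864, 0.038 ]), 211)
tin2 (array([0.3907, 0.2988, 0.038 ]), 213)
spin -20.7 then mm [-219. -222.  215.] q6 -0.15 t 0.1
[0.26863152 0.61870053 0.24425371]
```

Call:
step_arm:
  commands:
    - {"gripper": -1, "x": 0, "y": 0, "z": 0, "spin": -6.9}
    - {"gripper": -1, "x": 0, "y": 0, "z": 0, "spin": -6.9}
    - {"gripper": -1, "x": 0, "y": 0, "z": 0, "spin": -6.9}
    - {"gripper": -1, "x": 0, "y": -37, "z": 0, "spin": 0}
    - {"gripper": -1, "x": 0, "y": -37, "z": 0, "spin": 0}
    - {"gripper": -1, "x": 0, "y": -37, "z": 0, "spin": 0}
    - {"gripper": -1, "x": 0, "y": -37, "z": 0, "spin": 0}
    - {"gripper": -1, "x": 0, "y": -37, "z": 0, "spin": 0}
    - {"gripper": -1, "x": 0, "y": -37, "z": 0, "spin": 0}
    - {"gripper": -1, "x": 0, "y": 0, "z": 0, "spin": 0}
  force: 50

```text
time: 1.15
eef_pos: [0.2572, 0.3942, 0.2443]
tcp_rot: [0.025, 1.0, -0.001, -0.001]
contact_force: [-0.2, 0.9, -0.2]
opening: 1.002
finger_force: 0.0
```

Call:
step_arm:
  commands:
    - {"gripper": -1, "x": -36, "y": 0, "z": 0, "spin": 0}
    - {"gripper": -1, "x": -36, "y": 0, "z": 0, "spin": 0}
    - {"gripper": -1, "x": -36, "y": 0, "z": 0, "spin": 0}
    - {"gripper": -1, "x": -36, "y": 3, "z": 0, "spin": 0}
    - {"gripper": -1, "x": -36, "y": 0, "z": 0, "spin": 0}
    - {"gripper": -1, "x": -38, "y": 0, "z": 0, "spin": 0}
    - {"gripper": -1, "x": 0, "y": 0, "z": 30, "spin": 0}
    - {"gripper": -1, "x": 0, "y": 0, "z": 40, "spin": 0}
    - {"gripper": -1, "x": 0, "y": 0, "z": 40, "spin": 0}
    - {"gripper": -1, "x": 0, "y": 0, "z": 10, "spin": 0}

```text
time: 2.15
eef_pos: [0.4731, 0.3884, 0.1192]
tcp_rot: [0.024, 1.0, -0.003, -0.004]
contact_force: [-1.1, 0.0, -0.2]
opening: 1.001
finger_force: 0.0
```

Run:
```python
from h import *
go(.475,.386,.030,87.15); print(get_state()['eef_pos'])
```

```text
spin 0.1 then mm [-3. -2. 89.] q6 -1.00 t 2.1
[0.47310622 0.38841891 0.11918987]
```

Call:
step_arm:
  commands:
    - {"gripper": -1, "x": -2, "y": -2, "z": 30, "spin": 0}
    - {"gripper": -1, "x": 0, "y": 0, "z": 30, "spin": 0}
    - {"gripper": -1, "x": 0, "y": 0, "z": 20, "spin": 0}
    - {"gripper": -1, "x": 0, "y": 0, "z": 10, "spin": 0}
    - {"gripper": 1, "x": 0, "y": 0, "z": 0, "spin": 0}
    - {"gripper": 1, "x": 0, "y": 0, "z": 0, "spin": 0}
    - {"gripper": 1, "x": 0, "y": 0, "z": 0, "spin": 0}
    - {"gripper": 1, "x": 0, "y": 0, "z": 0, "spin": 0}
    - {"gripper": 1, "x": 0, "y": 0, "z": 0, "spin": 0}
    - {"gripper": 1, "x": 0, "y": 0, "z": 0, "spin": 0}
  force: 50

```text
time: 3.15
eef_pos: [0.4795, 0.3887, 0.0376]
tcp_rot: [0.024, 1.0, 0.001, 0.002]
contact_force: [0.6, 0.4, 7.1]
opening: 0.594
finger_force: 52.7
```

Call:
step_arm:
  commands:
    - {"gripper": 1, "x": 0, "y": 0, "z": 0, "spin": 0}
    - {"gripper": 1, "x": 0, "y": 0, "z": 0, "spin": 0}
    - {"gripper": 1, "x": 0, "y": 0, "z": -10, "spin": 0}
    - {"gripper": 1, "x": 0, "y": 0, "z": -20, "spin": 0}
    - {"gripper": 1, "x": 0, "y": 0, "z": -25, "spin": 0}
    - {"gripper": 1, "x": 0, "y": 0, "z": -25, "spin": 0}
    - {"gripper": 1, "x": 0, "y": 0, "z": -20, "spin": 0}
    - {"gripper": 1, "x": 0, "y": 0, "z": -10, "spin": 0}
    - {"gripper": 1, "x": 0, "y": 0, "z": 0, "spin": 0}
    - {"gripper": 1, "x": 0, "y": 0, "z": 0, "spin": 0}

```text
time: 4.15
eef_pos: [0.4772, 0.3873, 0.1442]
tcp_rot: [0.024, 1.0, -0.0, -0.001]
contact_force: [0.7, -0.2, -1.0]
opening: 0.593
finger_force: 52.2
```

Run:
```python
from h import *
go(.6345,.2863,.14,87.15); s=get_state(); print(s['eef_pos'],s['opening'],s['finger_force'])
```

```text
spin 0.1 then mm [-162.  -93.    4.] q6 -1.01 t 4.2
[0.47720912 0.38728807 0.14420979] 0.5930053417909307 52.22006231546402
```

Call:
step_arm:
  commands:
    - {"gripper": 1, "x": -20, "y": -10, "z": 0, "spin": 0}
    - {"gripper": 1, "x": -32, "y": -19, "z": 0, "spin": 0}
    - {"gripper": 1, "x": -32, "y": -19, "z": 0, "spin": 0}
    - {"gripper": 1, "x": -32, "y": -19, "z": 0, "spin": 0}
    - {"gripper": 1, "x": -30, "y": -17, "z": 0, "spin": 0}
    - {"gripper": 1, "x": -16, "y": -9, "z": 0, "spin": 0}
    - {"gripper": 1, "x": 0, "y": 0, "z": 0, "spin": 0}
    - {"gripper": 1, "x": 0, "y": 0, "z": 20, "spin": 0}
    - {"gripper": 1, "x": 0, "y": 0, "z": 30, "spin": 0}
    - {"gripper": 1, "x": 0, "y": 0, "z": 20, "spin": 0}

```text
time: 5.15
eef_pos: [0.6324, 0.2878, 0.0724]
tcp_rot: [0.024, 1.0, -0.0, -0.002]
contact_force: [-1.2, -0.2, -2.1]
opening: 0.598
finger_force: 52.3
```

Run:
```python
from h import *
go(.6345,.2863,.0526,87.15); s=get_state(); print(s['eef_pos'],s['opening'],s['finger_force'],s['contact_force'])
```

```text
spin 0.1 then mm [-2. -1. 20.] q6 -1.24 t 5.2
[0.63240293 0.28779823 0.07237278] 0.5983793142000744 52.25088179111481 [-1.15200996 -0.20533489 -2.07530197]
```

Call:
step_arm:
  commands:
    - {"gripper": 1, "x": -2, "y": -1, "z": 8, "spin": 0}
    - {"gripper": 1, "x": 0, "y": 0, "z": 6, "spin": 0}
    - {"gripper": 1, "x": 0, "y": 0, "z": 3, "spin": 0}
    - {"gripper": 1, "x": 0, "y": 0, "z": 1, "spin": 0}
    - {"gripper": 1, "x": 0, "y": 0, "z": 0, "spin": 0}
    - {"gripper": 1, "x": 0, "y": 0, "z": 0, "spin": 0}
    - {"gripper": 1, "x": 0, "y": 0, "z": 0, "spin": 0}
    - {"gripper": 1, "x": 0, "y": 0, "z": 0, "spin": 0}
    - {"gripper": 1, "x": 0, "y": 0, "z": 0, "spin": 0}
    - {"gripper": 1, "x": 0, "y": 0, "z": 0, "spin": 0}

```text
time: 6.15
eef_pos: [0.6372, 0.2858, 0.0573]
tcp_rot: [0.024, 1.0, -0.0, -0.0]
contact_force: [0.3, -0.6, -1.4]
opening: 0.598
finger_force: 52.2
```

Call:
step_arm:
  commands:
    - {"gripper": 1, "x": 0, "y": 0, "z": 2, "spin": 0}
    - {"gripper": 1, "x": 0, "y": 0, "z": 1, "spin": 0}
    - {"gripper": 1, "x": 0, "y": 0, "z": 1, "spin": 0}
    - {"gripper": 1, "x": 0, "y": 0, "z": 1, "spin": 0}
    - {"gripper": 1, "x": 0, "y": 0, "z": 0, "spin": 0}
    - {"gripper": 1, "x": 0, "y": 0, "z": 0, "spin": 0}
    - {"gripper": 1, "x": 0, "y": 0, "z": 0, "spin": 0}
    - {"gripper": 1, "x": 0, "y": 0, "z": 0, "spin": 0}
    - {"gripper": 1, "x": 0, "y": 0, "z": 0, "spin": 0}
    - {"gripper": 1, "x": 0, "y": 0, "z": 0, "spin": 0}

```text
time: 7.15
eef_pos: [0.6373, 0.2859, 0.0527]
tcp_rot: [0.024, 1.0, 0.0, 0.0]
contact_force: [-2.9, -1.0, 3.6]
opening: 0.598
finger_force: 51.5
```

Call:
step_arm:
  commands:
    - {"gripper": -0.8, "x": 0, "y": 0, "z": 0, "spin": 0}
    - {"gripper": -0.8, "x": 0, "y": 0, "z": 0, "spin": 0}
    - {"gripper": -0.8, "x": 0, "y": 0, "z": 0, "spin": 0}
    - {"gripper": -0.8, "x": 0, "y": 0, "z": 0, "spin": 0}
    - {"gripper": -0.8, "x": 0, "y": 0, "z": 0, "spin": 0}
    - {"gripper": -0.8, "x": 0, "y": 0, "z": -10, "spin": 0}
    - {"gripper": -0.8, "x": 0, "y": 0, "z": -25, "spin": 0}
    - {"gripper": -0.8, "x": 0, "y": 0, "z": -35, "spin": 0}
    - {"gripper": -0.8, "x": 0, "y": 0, "z": -25, "spin": 0}
    - {"gripper": -0.8, "x": 0, "y": 0, "z": 0, "spin": 0}

```text
time: 8.15
eef_pos: [0.6403, 0.2869, 0.1543]
tcp_rot: [0.024, 1.0, 0.002, 0.005]
contact_force: [-0.0, -0.4, 0.4]
opening: 0.905
finger_force: 0.0
```

```bash
cat > look.py <<'E'
from h import *
import sys
c=snap('top'); s2=snap('scene'); save(c,sys.argv[1]+'t.png'); save(s2,sys.argv[1]+'s.png')
P=cloud(c); R_=R.from_euler('z',-2.85,degrees=True).as_matrix()[:2,:2]
# free-standing small cylinders: compact blobs at lid heights
for h in(.038,.053,.058,.073):
    m=((np.abs(P[...,2]-h)<.007)&(P[...,0]>.3)&(P[...,0]<.7)&(P[...,1]>-.15)&(P[...,1]<.6)).astype(np.uint8)
    m=cv2.morphologyEx(m,cv2.MORPH_OPEN,np.ones((5,5),np.uint8))
    n,l,st,ce=cv2.connectedComponentsWithStats(m)
    for i in range(1,n):
        if 90<st[i,4]<330 and max(st[i,2:4])<24:
            k=l==i; px=c['color'][k].mean(0)
            p=ray(c,*ce[i],h)
            print('h%.3f'%h,p[:2].round(3),'px',ce[i].round(0),st[i,4],'zmed %.3f'%np.median(P[k][:,2]),'rgb',px.round(0),'rack',((p[:2]-[.627,.1365])@R_).round(3))
E
python3 look.py a
python3 - <<'E'
from h import *
go(.391,.299,.12,87.15)
E
```

```text
spin 0.1 then mm [247.   1.  28.] q6 -1.25 t 8.2
```

```bash
sed -i "s/^P=cloud(c);/c['z_map']=cv2.medianBlur(c['z_map'].astype(np.float32),5); P=cloud(c);/; s/<.007/<.006/; s/np.ones((5,5)/np.ones((3,3)/" look.py
python3 look.py b
python3 - <<'E'
from h import *
go(.391,.299,.12,87.15)
E
```

```text
h0.038 [0.483 0.086] px [300. 236.] 192 zmed 0.037 rgb [126. 124. 120.] rack [-0.142 -0.058]
h0.053 [0.666 0.464] px [180. 180.] 190 zmed 0.056 rgb [16. 15. 16.] rack [0.023 0.329]
h0.053 [0.573 0.445] px [185. 208.] 183 zmed 0.057 rgb [16. 15. 16.] rack [-0.069  0.306]
h0.053 [0.487 0.212] px [259. 234.] 104 zmed 0.056 rgb [159. 159. 150.] rack [-0.144  0.068]
h0.053 [0.367 0.08 ] px [301. 272.] 176 zmed 0.057 rgb [17. 17. 18.] rack [-0.257 -0.069]
h0.058 [0.667 0.464] px [179. 179.] 183 zmed 0.057 rgb [16. 16. 17.] rack [0.024 0.329]
h0.058 [0.572 0.446] px [184. 208.] 194 zmed 0.057 rgb [17. 17. 17.] rack [-0.071  0.306]
h0.058 [0.485 0.213] px [258. 235.] 115 zmed 0.057 rgb [162. 161. 152.] rack [-0.146  0.07 ]
h0.058 [0.367 0.078] px [302. 272.] 205 zmed 0.057 rgb [16. 16. 18.] rack [-0.257 -0.072]
spin 0.1 then mm [245.   1.  26.] q6 -1.25 t 8.3
```

Run:
```python
from h import *
c=snap('scene'); save(c,'c_s.png')
c['z_map']=cv2.medianBlur(c['z_map'].astype(np.float32),3)
print(find(c,421,305,.038),find(c,341,271,.038),find(c,373,295,.058))
cv2.imwrite('pics/c_crop.png',cv2.resize(c['color'][200:420,230:500,::-1],None,fx=2.5,fy=2.5))
```

```text
(array([0.3936, 0.3004, 0.038 ]), 295) (array([ 0.4731, -0.0173,  0.038 ]), 16) (array([0.4833, 0.2244, 0.058 ]), 193)
```

View pics/c_crop.png

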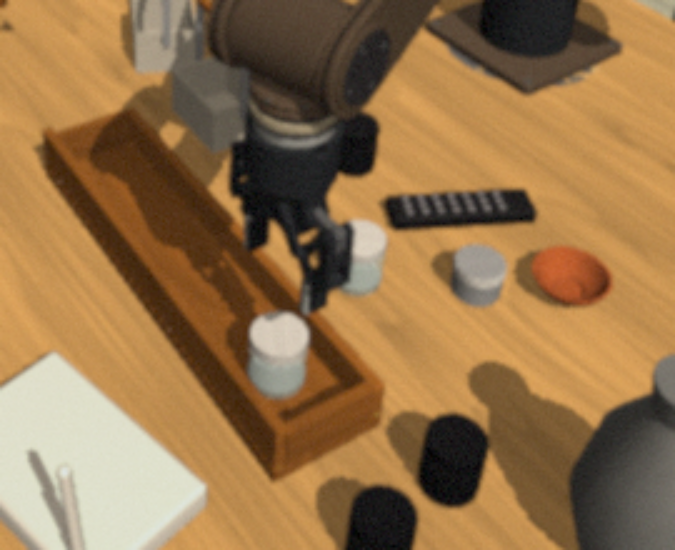

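Crop: jar_2 stands upright in the rack at crop (278,355), and the tin (478,275) and dish (570,275) are unmoved.

Call:
step_arm:
  commands:
    - {"gripper": -1, "x": 25, "y": 0, "z": 0, "spin": 0}
    - {"gripper": -1, "x": 40, "y": 0, "z": 0, "spin": 0}
    - {"gripper": -1, "x": 40, "y": 0, "z": 0, "spin": 0}
    - {"gripper": -1, "x": 40, "y": 0, "z": 0, "spin": 0}
    - {"gripper": -1, "x": 40, "y": 0, "z": 0, "spin": 0}
    - {"gripper": -1, "x": 40, "y": 0, "z": 0, "spin": 0}
    - {"gripper": -1, "x": 20, "y": 1, "z": 10, "spin": 0}
    - {"gripper": -1, "x": 0, "y": 0, "z": 30, "spin": 0}
    - {"gripper": -1, "x": 0, "y": 0, "z": 30, "spin": 0}
    - {"gripper": -1, "x": 0, "y": 0, "z": 0, "spin": 0}

```text
time: 9.4
eef_pos: [0.3882, 0.2968, 0.0721]
tcp_rot: [0.024, 1.0, -0.003, -0.005]
contact_force: [-0.3, -0.4, -0.4]
opening: 0.999
finger_force: 0.0
```

Run:
```python
from h import *
go(.391,.299,.021,87.15)
```

```text
spin 0.1 then mm [-3.  3. 51.] q6 -1.08 t 9.4
```

Call:
step_arm:
  commands:
    - {"gripper": -1, "x": -2, "y": 3, "z": 25, "spin": 0}
    - {"gripper": -1, "x": 0, "y": 0, "z": 15, "spin": 0}
    - {"gripper": -1, "x": 0, "y": 0, "z": 10, "spin": 0}
    - {"gripper": 1, "x": 0, "y": 0, "z": 0, "spin": 0}
    - {"gripper": 1, "x": 0, "y": 0, "z": 0, "spin": 0}
    - {"gripper": 1, "x": 0, "y": 0, "z": 0, "spin": 0}
    - {"gripper": 1, "x": 0, "y": 0, "z": 0, "spin": 0}
    - {"gripper": 1, "x": 0, "y": 0, "z": 0, "spin": 0}
    - {"gripper": 1, "x": 0, "y": 0, "z": 0, "spin": 0}
    - {"gripper": 1, "x": 0, "y": 0, "z": 0, "spin": 0}

```text
time: 10.4
eef_pos: [0.3959, 0.3022, 0.0287]
tcp_rot: [0.024, 1.0, 0.001, 0.001]
contact_force: [0.7, -0.0, 6.3]
opening: 0.578
finger_force: 52.7
```

Call:
step_arm:
  commands:
    - {"gripper": 1, "x": 0, "y": 0, "z": 0, "spin": 0}
    - {"gripper": 1, "x": 0, "y": 0, "z": -10, "spin": 0}
    - {"gripper": 1, "x": 0, "y": 0, "z": -20, "spin": 0}
    - {"gripper": 1, "x": 0, "y": 0, "z": -25, "spin": 0}
    - {"gripper": 1, "x": 0, "y": 0, "z": -25, "spin": 0}
    - {"gripper": 1, "x": 0, "y": 0, "z": -20, "spin": 0}
    - {"gripper": 1, "x": 0, "y": 0, "z": -10, "spin": 0}
    - {"gripper": 1, "x": 0, "y": 0, "z": 0, "spin": 0}
    - {"gripper": 1, "x": 0, "y": 0, "z": 0, "spin": 0}
    - {"gripper": 1, "x": 0, "y": 0, "z": 0, "spin": 0}

```text
time: 11.4
eef_pos: [0.3936, 0.3011, 0.1357]
tcp_rot: [0.024, 1.0, -0.001, -0.001]
contact_force: [-1.4, -0.3, -1.4]
opening: 0.575
finger_force: 52.1
```

Run:
```python
from h import *
go(.6295,.1864,.13,87.15); s=get_state(); print(s['eef_pos'],s['opening'],s['finger_force'])
```

```text
spin 0.1 then mm [-241. -103.    5.] q6 -1.07 t 11.4
[0.39361266 0.3011336  0.13570384] 0.5752077700030692 52.07010090351105
```

Call:
step_arm:
  commands:
    - {"gripper": 1, "x": -20, "y": -8, "z": 0, "spin": 0}
    - {"gripper": 1, "x": -40, "y": -17, "z": 0, "spin": 0}
    - {"gripper": 1, "x": -40, "y": -17, "z": 0, "spin": 0}
    - {"gripper": 1, "x": -40, "y": -17, "z": 0, "spin": 0}
    - {"gripper": 1, "x": -40, "y": -17, "z": 0, "spin": 0}
    - {"gripper": 1, "x": -40, "y": -17, "z": 0, "spin": 0}
    - {"gripper": 1, "x": -18, "y": -9, "z": 0, "spin": 0}
    - {"gripper": 1, "x": 0, "y": 0, "z": 0, "spin": 0}
    - {"gripper": 1, "x": 0, "y": 0, "z": 20, "spin": 0}
    - {"gripper": 1, "x": 0, "y": 0, "z": 30, "spin": 0}

```text
time: 12.4
eef_pos: [0.628, 0.1888, 0.0879]
tcp_rot: [0.024, 1.0, 0.0, 0.001]
contact_force: [-0.3, -0.3, -1.0]
opening: 0.58
finger_force: 52.1
```

Call:
step_arm:
  commands:
    - {"gripper": 1, "x": 0, "y": 0, "z": 20, "spin": 0}
    - {"gripper": 1, "x": 0, "y": 0, "z": 10, "spin": 0}
    - {"gripper": 1, "x": 0, "y": 0, "z": 4, "spin": 0}
    - {"gripper": 1, "x": 0, "y": 0, "z": 2, "spin": 0}
    - {"gripper": 1, "x": 0, "y": 0, "z": 0, "spin": 0}
    - {"gripper": 1, "x": 0, "y": 0, "z": 0, "spin": 0}
    - {"gripper": 1, "x": 0, "y": 0, "z": 0, "spin": 0}
    - {"gripper": 1, "x": 0, "y": 0, "z": 0, "spin": 0}
    - {"gripper": 1, "x": 0, "y": 0, "z": 0, "spin": 0}
    - {"gripper": 1, "x": 0, "y": 0, "z": 0, "spin": 0}

```text
time: 13.4
eef_pos: [0.6275, 0.1882, 0.0515]
tcp_rot: [0.024, 1.0, 0.0, 0.0]
contact_force: [0.1, 0.4, -2.4]
opening: 0.574
finger_force: 52.1
```

Run:
```python
from h import *
go(.6295,.1864,.0437,87.15); s=get_state(); print(s['eef_pos'],s['opening'],s['contact_force'])
```

```text
spin 0.1 then mm [-2. -2.  8.] q6 -1.39 t 13.4
[0.6274911  0.18820623 0.05146811] 0.5743862118445648 [ 0.12410468  0.44996555 -2.37065555]
```

Call:
step_arm:
  commands:
    - {"gripper": 1, "x": -1, "y": -1, "z": 3, "spin": 0}
    - {"gripper": 1, "x": 0, "y": 0, "z": 2, "spin": 0}
    - {"gripper": 1, "x": 0, "y": 0, "z": 2, "spin": 0}
    - {"gripper": 1, "x": 0, "y": 0, "z": 1, "spin": 0}
    - {"gripper": 1, "x": 0, "y": 0, "z": 0.5, "spin": 0}
    - {"gripper": 1, "x": 0, "y": 0, "z": 0, "spin": 0}
    - {"gripper": 1, "x": 0, "y": 0, "z": 0, "spin": 0}
    - {"gripper": 1, "x": 0, "y": 0, "z": 0, "spin": 0}
    - {"gripper": 1, "x": 0, "y": 0, "z": 0, "spin": 0}
    - {"gripper": 1, "x": 0, "y": 0, "z": 0, "spin": 0}

```text
time: 14.4
eef_pos: [0.6282, 0.1871, 0.0438]
tcp_rot: [0.024, 1.0, -0.0, -0.0]
contact_force: [-4.3, -0.8, 5.4]
opening: 0.577
finger_force: 52.8
```

Call:
step_arm:
  commands:
    - {"gripper": -0.8, "x": 0, "y": 0, "z": 0, "spin": 0}
    - {"gripper": -0.8, "x": 0, "y": 0, "z": 0, "spin": 0}
    - {"gripper": -0.8, "x": 0, "y": 0, "z": 0, "spin": 0}
    - {"gripper": -0.8, "x": 0, "y": 0, "z": 0, "spin": 0}
    - {"gripper": -0.8, "x": 0, "y": 0, "z": 0, "spin": 0}
    - {"gripper": -0.8, "x": 0, "y": 0, "z": -10, "spin": 0}
    - {"gripper": -0.8, "x": 0, "y": 0, "z": -25, "spin": 0}
    - {"gripper": -0.8, "x": 0, "y": 0, "z": -35, "spin": 0}
    - {"gripper": -0.8, "x": 0, "y": 0, "z": -25, "spin": 0}
    - {"gripper": -0.8, "x": 0, "y": 0, "z": 0, "spin": 0}

```text
time: 15.4
eef_pos: [0.6317, 0.1877, 0.1443]
tcp_rot: [0.024, 1.0, 0.001, 0.005]
contact_force: [0.6, 0.7, 1.5]
opening: 0.899
finger_force: 0.0
```

```bash
cat > sc.py <<'E'
from h import *
import sys
c=snap('scene'); save(c,sys.argv[1]+'.png')
c['z_map']=cv2.medianBlur(c['z_map'].astype(np.float32),3); P=cloud(c)
for h in(.038,.053,.058,.073):
    m=((np.abs(P[...,2]-h)<.005)&(P[...,0]>.33)&(P[...,0]<.7)&(P[...,1]>-.1)&(P[...,1]<.45)&(c['color'].min(-1)>80)&(np.ptp(c['color'].astype(int),axis=-1)<45)).astype(np.uint8)
    m=cv2.morphologyEx(m,cv2.MORPH_OPEN,np.ones((3,3),np.uint8))
    n,l,st,ce=cv2.connectedComponentsWithStats(m)
    for i in range(1,n):
        if 40<st[i,4]<600: print(h,ray(c,*ce[i],h)[:2].round(3),st[i],'rgb',c['color'][l==i].mean(0).round(0))
E
python3 sc.py d
python3 - <<'E'
from h import *
go(.4822,.2207,.14,87.15)
E
```

```text
0.038 [0.476 0.096] [342 267   8  11  77] rgb [157. 149. 140.]
0.038 [0.497 0.238] [367 305  14   4  45] rgb [165. 167. 154.]
0.053 [0.492 0.241] [370 299  13   6  45] rgb [195. 184. 168.]
0.053 [0.626 0.19 ] [309 303  21  17 285] rgb [155. 147. 138.]
0.053 [0.65  0.302] [331 343  18   7  70] rgb [155. 157. 146.]
0.058 [0.486 0.224] [364 289  20  14 230] rgb [211. 198. 181.]
0.073 [0.636 0.288] [330 325  23  19 354] rgb [205. 193. 176.]
spin 0.1 then mm [149.  26.   0.] q6 -1.39 t 15.4
```

Call:
step_arm:
  commands:
    - {"gripper": -1, "x": 20, "y": 4, "z": 0, "spin": 0}
    - {"gripper": -1, "x": 40, "y": 8, "z": 0, "spin": 0}
    - {"gripper": -1, "x": 40, "y": 7, "z": 0, "spin": 0}
    - {"gripper": -1, "x": 35, "y": 7, "z": 0, "spin": 0}
    - {"gripper": -1, "x": 12, "y": 2, "z": 0, "spin": 0}
    - {"gripper": -1, "x": 0, "y": 0, "z": 10, "spin": 0}
    - {"gripper": -1, "x": 0, "y": 0, "z": 20, "spin": 0}
    - {"gripper": -1, "x": 0, "y": 0, "z": 20, "spin": 0}
    - {"gripper": -1, "x": 0, "y": 0, "z": 0, "spin": 0}
    - {"gripper": -1, "x": 0, "y": 0, "z": 0, "spin": 0}

```text
time: 16.45
eef_pos: [0.4836, 0.2218, 0.0871]
tcp_rot: [0.025, 1.0, -0.0, -0.001]
contact_force: [1.4, 0.8, 0.5]
opening: 0.998
finger_force: 0.0
```

Run:
```python
from h import *
go(.4822,.2207,.030,87.15)
```

```text
spin 0.0 then mm [ 1. -1. 57.] q6 -1.28 t 16.4
```

Call:
step_arm:
  commands:
    - {"gripper": -1, "x": 1, "y": -1, "z": 25, "spin": 0}
    - {"gripper": -1, "x": 0, "y": 0, "z": 20, "spin": 0}
    - {"gripper": -1, "x": 0, "y": 0, "z": 10, "spin": 0}
    - {"gripper": 1, "x": 0, "y": 0, "z": 0, "spin": 0}
    - {"gripper": 1, "x": 0, "y": 0, "z": 0, "spin": 0}
    - {"gripper": 1, "x": 0, "y": 0, "z": 0, "spin": 0}
    - {"gripper": 1, "x": 0, "y": 0, "z": 0, "spin": 0}
    - {"gripper": 1, "x": 0, "y": 0, "z": 0, "spin": 0}
    - {"gripper": 1, "x": 0, "y": 0, "z": 0, "spin": 0}
    - {"gripper": 1, "x": 0, "y": 0, "z": 0, "spin": 0}

```text
time: 17.45
eef_pos: [0.4833, 0.2217, 0.0344]
tcp_rot: [0.024, 1.0, 0.0, 0.002]
contact_force: [0.6, 0.3, 6.2]
opening: 0.597
finger_force: 52.4
```

Call:
step_arm:
  commands:
    - {"gripper": 1, "x": 0, "y": 0, "z": 0, "spin": 0}
    - {"gripper": 1, "x": 0, "y": 0, "z": -10, "spin": 0}
    - {"gripper": 1, "x": 0, "y": 0, "z": -20, "spin": 0}
    - {"gripper": 1, "x": 0, "y": 0, "z": -25, "spin": 0}
    - {"gripper": 1, "x": 0, "y": 0, "z": -25, "spin": 0}
    - {"gripper": 1, "x": 0, "y": 0, "z": -20, "spin": 0}
    - {"gripper": 1, "x": 0, "y": 0, "z": -10, "spin": 0}
    - {"gripper": 1, "x": 0, "y": 0, "z": 0, "spin": 0}
    - {"gripper": 1, "x": 0, "y": 0, "z": 0, "spin": 0}
    - {"gripper": 1, "x": 0, "y": 0, "z": 0, "spin": 0}

```text
time: 18.45
eef_pos: [0.4807, 0.221, 0.1411]
tcp_rot: [0.024, 1.0, -0.0, -0.002]
contact_force: [-0.0, 0.0, -1.6]
opening: 0.596
finger_force: 52.2
```

Run:
```python
from h import *
go(.6245,.0866,.14,87.15); s=get_state(); print(s['eef_pos'],s['opening'],s['finger_force'])
```

```text
spin 0.1 then mm [-150. -127.    1.] q6 -1.28 t 18.4
[0.48072849 0.22101232 0.14112696] 0.5960587699141354 52.20225065946579
```

Call:
step_arm:
  commands:
    - {"gripper": 1, "x": -15, "y": -12, "z": 0, "spin": 0}
    - {"gripper": 1, "x": -30, "y": -26, "z": 0, "spin": 0}
    - {"gripper": 1, "x": -33, "y": -28, "z": 0, "spin": 0}
    - {"gripper": 1, "x": -33, "y": -28, "z": 0, "spin": 0}
    - {"gripper": 1, "x": -26, "y": -22, "z": 0, "spin": 0}
    - {"gripper": 1, "x": -12, "y": -11, "z": 0, "spin": 0}
    - {"gripper": 1, "x": 0, "y": 0, "z": 0, "spin": 0}
    - {"gripper": 1, "x": 0, "y": 0, "z": 0, "spin": 0}
    - {"gripper": 1, "x": 0, "y": 0, "z": 20, "spin": 0}
    - {"gripper": 1, "x": 0, "y": 0, "z": 30, "spin": 0}

```text
time: 19.45
eef_pos: [0.6253, 0.0887, 0.0948]
tcp_rot: [0.023, 1.0, 0.0, 0.002]
contact_force: [0.1, -0.0, -0.5]
opening: 0.596
finger_force: 52.3
```

Call:
step_arm:
  commands:
    - {"gripper": 1, "x": 0, "y": 0, "z": 20, "spin": 0}
    - {"gripper": 1, "x": 0, "y": 0, "z": 10, "spin": 0}
    - {"gripper": 1, "x": 0, "y": 0, "z": 3, "spin": 0}
    - {"gripper": 1, "x": 0, "y": 0, "z": 2, "spin": 0}
    - {"gripper": 1, "x": 0, "y": 0, "z": 0, "spin": 0}
    - {"gripper": 1, "x": 0, "y": 0, "z": 0, "spin": 0}
    - {"gripper": 1, "x": 0, "y": 0, "z": 0, "spin": 0}
    - {"gripper": 1, "x": 0, "y": 0, "z": 0, "spin": 0}
    - {"gripper": 1, "x": 0, "y": 0, "z": 0, "spin": 0}
    - {"gripper": 1, "x": 0, "y": 0, "z": 0, "spin": 0}

```text
time: 20.45
eef_pos: [0.6246, 0.0872, 0.0579]
tcp_rot: [0.024, 1.0, 0.0, 0.0]
contact_force: [1.4, -0.1, -1.1]
opening: 0.598
finger_force: 52.3
```

Run:
```python
from h import *
go(.6245,.0866,.0494,87.15); s=get_state(); print(s['eef_pos'],s['opening'],s['contact_force'])
```

```text
spin 0.1 then mm [ 0. -1.  9.] q6 -1.54 t 20.4
[0.62456603 0.08715847 0.05792145] 0.5982798745349923 [ 1.41511531 -0.0534198  -1.0977393 ]
```

Call:
step_arm:
  commands:
    - {"gripper": 1, "x": 0, "y": 0, "z": 3, "spin": 0}
    - {"gripper": 1, "x": 0, "y": 0, "z": 2, "spin": 0}
    - {"gripper": 1, "x": 0, "y": 0, "z": 2, "spin": 0}
    - {"gripper": 1, "x": 0, "y": 0, "z": 1, "spin": 0}
    - {"gripper": 1, "x": 0, "y": 0, "z": 0.5, "spin": 0}
    - {"gripper": 1, "x": 0, "y": 0, "z": 0, "spin": 0}
    - {"gripper": 1, "x": 0, "y": 0, "z": 0, "spin": 0}
    - {"gripper": 1, "x": 0, "y": 0, "z": 0, "spin": 0}
    - {"gripper": 1, "x": 0, "y": 0, "z": 0, "spin": 0}
    - {"gripper": 1, "x": 0, "y": 0, "z": 0, "spin": 0}

```text
time: 21.45
eef_pos: [0.6245, 0.0872, 0.0495]
tcp_rot: [0.024, 1.0, -0.0, -0.0]
contact_force: [-1.9, -0.3, 2.9]
opening: 0.594
finger_force: 52.4
```

Touching the rack floor, so release and go up.

Call:
step_arm:
  commands:
    - {"gripper": -0.8, "x": 0, "y": 0, "z": 0, "spin": 0}
    - {"gripper": -0.8, "x": 0, "y": 0, "z": 0, "spin": 0}
    - {"gripper": -0.8, "x": 0, "y": 0, "z": 0, "spin": 0}
    - {"gripper": -0.8, "x": 0, "y": 0, "z": 0, "spin": 0}
    - {"gripper": -0.8, "x": 0, "y": 0, "z": 0, "spin": 0}
    - {"gripper": -0.8, "x": 0, "y": 0, "z": -10, "spin": 0}
    - {"gripper": -0.8, "x": 0, "y": 0, "z": -25, "spin": 0}
    - {"gripper": -0.8, "x": 0, "y": 0, "z": -35, "spin": 0}
    - {"gripper": -0.8, "x": 0, "y": 0, "z": -25, "spin": 0}
    - {"gripper": -0.8, "x": 0, "y": 0, "z": 0, "spin": 0}

```text
time: 22.45
eef_pos: [0.6278, 0.0872, 0.1506]
tcp_rot: [0.024, 1.0, 0.0, 0.005]
contact_force: [0.0, 0.5, 0.7]
opening: 0.902
finger_force: 0.0
```

```bash
python3 sc.py e; python3 look.py e;python3 - <<'E'
from h import *
go(.4823,.0868,.14,87.15)
E
```

```text
0.038 [0.485 0.089] [332 266  18  12 182] rgb [157. 150. 141.]
0.053 [0.626 0.19 ] [309 303  21  17 285] rgb [153. 146. 137.]
0.053 [0.651 0.301] [331 343  17   7  61] rgb [152. 155. 143.]
0.073 [0.626 0.09 ] [287 274  20  15 240] rgb [198. 186. 170.]
0.073 [0.637 0.288] [330 325  23  19 356] rgb [203. 191. 174.]
h0.053 [0.669 0.456] px [182. 179.] 117 zmed 0.057 rgb [17. 16. 16.] rack [0.026 0.321]
h0.053 [0.569 0.442] px [186. 209.] 137 zmed 0.058 rgb [16. 16. 16.] rack [-0.073  0.302]
h0.058 [0.666 0.463] px [180. 179.] 194 zmed 0.058 rgb [16. 16. 16.] rack [0.023 0.328]
h0.058 [0.572 0.445] px [185. 208.] 192 zmed 0.058 rgb [16. 16. 17.] rack [-0.07   0.306]
h0.073 [0.634 0.286] px [235. 187.] 191 zmed 0.072 rgb [160. 159. 150.] rack [-0.    0.15]
spin 0.1 then mm [141.  -7.   4.] q6 -1.54 t 22.6
```

Call:
step_arm:
  commands:
    - {"gripper": -1, "x": 20, "y": -1, "z": 0, "spin": 0}
    - {"gripper": -1, "x": 40, "y": -2, "z": 0, "spin": 0}
    - {"gripper": -1, "x": 40, "y": -2, "z": 0, "spin": 0}
    - {"gripper": -1, "x": 30, "y": -1, "z": 0, "spin": 0}
    - {"gripper": -1, "x": 10, "y": -1, "z": 0, "spin": 0}
    - {"gripper": -1, "x": 0, "y": 0, "z": 10, "spin": 0}
    - {"gripper": -1, "x": 0, "y": 0, "z": 30, "spin": 0}
    - {"gripper": -1, "x": 0, "y": 0, "z": 30, "spin": 0}
    - {"gripper": -1, "x": 0, "y": 0, "z": 0, "spin": 0}
    - {"gripper": -1, "x": 0, "y": 0, "z": 0, "spin": 0}

```text
time: 23.6
eef_pos: [0.4848, 0.0869, 0.0735]
tcp_rot: [0.024, 1.0, -0.0, -0.001]
contact_force: [0.7, 0.3, -0.4]
opening: 1.0
finger_force: 0.0
```

Run:
```python
from h import *
go(.4825,.0868,.021,87.15)
```

```text
spin 0.1 then mm [ 2. -0. 53.] q6 -1.55 t 23.6
```

Call:
step_arm:
  commands:
    - {"gripper": -1, "x": 2, "y": 0, "z": 25, "spin": 0}
    - {"gripper": -1, "x": 0, "y": 0, "z": 17, "spin": 0}
    - {"gripper": -1, "x": 0, "y": 0, "z": 10, "spin": 0}
    - {"gripper": 1, "x": 0, "y": 0, "z": 0, "spin": 0}
    - {"gripper": 1, "x": 0, "y": 0, "z": 0, "spin": 0}
    - {"gripper": 1, "x": 0, "y": 0, "z": 0, "spin": 0}
    - {"gripper": 1, "x": 0, "y": 0, "z": 0, "spin": 0}
    - {"gripper": 1, "x": 0, "y": 0, "z": 0, "spin": 0}
    - {"gripper": 1, "x": 0, "y": 0, "z": 0, "spin": 0}
    - {"gripper": 1, "x": 0, "y": 0, "z": 0, "spin": 0}

```text
time: 24.6
eef_pos: [0.4841, 0.0871, 0.024]
tcp_rot: [0.024, 1.0, -0.0, 0.002]
contact_force: [0.6, -0.5, 6.2]
opening: 0.578
finger_force: 52.3
```

Call:
step_arm:
  commands:
    - {"gripper": 1, "x": 0, "y": 0, "z": 0, "spin": 0}
    - {"gripper": 1, "x": 0, "y": 0, "z": -10, "spin": 0}
    - {"gripper": 1, "x": 0, "y": 0, "z": -20, "spin": 0}
    - {"gripper": 1, "x": 0, "y": 0, "z": -25, "spin": 0}
    - {"gripper": 1, "x": 0, "y": 0, "z": -25, "spin": 0}
    - {"gripper": 1, "x": 0, "y": 0, "z": -20, "spin": 0}
    - {"gripper": 1, "x": 0, "y": 0, "z": -10, "spin": 0}
    - {"gripper": 1, "x": 0, "y": 0, "z": 0, "spin": 0}
    - {"gripper": 1, "x": 0, "y": 0, "z": 0, "spin": 0}
    - {"gripper": 1, "x": 0, "y": 0, "z": 0, "spin": 0}

```text
time: 25.6
eef_pos: [0.4812, 0.0872, 0.1308]
tcp_rot: [0.024, 1.0, -0.0, -0.002]
contact_force: [0.4, 0.0, -0.9]
opening: 0.583
finger_force: 52.2
```

Run:
```python
from h import *
go(.6195,-.0133,.13,87.15); s=get_state(); print(s['eef_pos'],s['opening'],s['finger_force'])
```

```text
spin 0.1 then mm [-143.  -93.    0.] q6 -1.55 t 25.6
[0.48120497 0.08715228 0.13075571] 0.5833283415202684 52.15072989463806
```

Call:
step_arm:
  commands:
    - {"gripper": 1, "x": -15, "y": -8, "z": 0, "spin": 0}
    - {"gripper": 1, "x": -30, "y": -20, "z": 0, "spin": 0}
    - {"gripper": 1, "x": -33, "y": -22, "z": 0, "spin": 0}
    - {"gripper": 1, "x": -33, "y": -22, "z": 0, "spin": 0}
    - {"gripper": 1, "x": -22, "y": -14, "z": 0, "spin": 0}
    - {"gripper": 1, "x": -10, "y": -7, "z": 0, "spin": 0}
    - {"gripper": 1, "x": 0, "y": 0, "z": 0, "spin": 0}
    - {"gripper": 1, "x": 0, "y": 0, "z": 0, "spin": 0}
    - {"gripper": 1, "x": 0, "y": 0, "z": 20, "spin": 0}
    - {"gripper": 1, "x": 0, "y": 0, "z": 30, "spin": 0}

```text
time: 26.6
eef_pos: [0.6215, -0.0118, 0.0843]
tcp_rot: [0.024, 1.0, -0.0, 0.002]
contact_force: [-0.9, -1.2, -0.6]
opening: 0.581
finger_force: 52.1
```

Call:
step_arm:
  commands:
    - {"gripper": 1, "x": 0, "y": 0, "z": 20, "spin": 0}
    - {"gripper": 1, "x": 0, "y": 0, "z": 10, "spin": 0}
    - {"gripper": 1, "x": 0, "y": 0, "z": 3, "spin": 0}
    - {"gripper": 1, "x": 0, "y": 0, "z": 2, "spin": 0}
    - {"gripper": 1, "x": 0, "y": 0, "z": 0, "spin": 0}
    - {"gripper": 1, "x": 0, "y": 0, "z": 0, "spin": 0}
    - {"gripper": 1, "x": 0, "y": 0, "z": 0, "spin": 0}
    - {"gripper": 1, "x": 0, "y": 0, "z": 0, "spin": 0}
    - {"gripper": 1, "x": 0, "y": 0, "z": 0, "spin": 0}
    - {"gripper": 1, "x": 0, "y": 0, "z": 0, "spin": 0}

```text
time: 27.6
eef_pos: [0.6207, -0.0127, 0.0474]
tcp_rot: [0.024, 1.0, 0.0, 0.0]
contact_force: [-0.4, 0.1, -1.2]
opening: 0.579
finger_force: 52.1
```

Run:
```python
from h import *
go(.6195,-.0133,.039,87.15); s=get_state(); print(s['eef_pos'],s['opening'],s['contact_force'])
```

```text
spin 0.1 then mm [ 1. -1.  8.] q6 -1.71 t 27.6
[ 0.62070336 -0.01269929  0.04739956] 0.5791129384491996 [-0.36371501  0.12893024 -1.1634199 ]
```

Call:
step_arm:
  commands:
    - {"gripper": 1, "x": 0, "y": 0, "z": 3, "spin": 0}
    - {"gripper": 1, "x": 0, "y": 0, "z": 2, "spin": 0}
    - {"gripper": 1, "x": 0, "y": 0, "z": 2, "spin": 0}
    - {"gripper": 1, "x": 0, "y": 0, "z": 1, "spin": 0}
    - {"gripper": 1, "x": 0, "y": 0, "z": 0.5, "spin": 0}
    - {"gripper": 1, "x": 0, "y": 0, "z": 0, "spin": 0}
    - {"gripper": 1, "x": 0, "y": 0, "z": 0, "spin": 0}
    - {"gripper": 1, "x": 0, "y": 0, "z": 0, "spin": 0}
    - {"gripper": 1, "x": 0, "y": 0, "z": 0, "spin": 0}
    - {"gripper": 1, "x": 0, "y": 0, "z": 0, "spin": 0}

```text
time: 28.6
eef_pos: [0.6206, -0.0127, 0.0391]
tcp_rot: [0.024, 1.0, -0.0, -0.0]
contact_force: [-4.4, 0.6, 4.8]
opening: 0.584
finger_force: 52.3
```

Call:
step_arm:
  commands:
    - {"gripper": -0.8, "x": 0, "y": 0, "z": 0, "spin": 0}
    - {"gripper": -0.8, "x": 0, "y": 0, "z": 0, "spin": 0}
    - {"gripper": -0.8, "x": 0, "y": 0, "z": 0, "spin": 0}
    - {"gripper": -0.8, "x": 0, "y": 0, "z": 0, "spin": 0}
    - {"gripper": -0.8, "x": 0, "y": 0, "z": 0, "spin": 0}
    - {"gripper": -0.8, "x": 0, "y": 0, "z": -10, "spin": 0}
    - {"gripper": -0.8, "x": 0, "y": 0, "z": -35, "spin": 0}
    - {"gripper": -0.8, "x": 0, "y": 0, "z": -45, "spin": 0}
    - {"gripper": -0.8, "x": 0, "y": 0, "z": -45, "spin": 0}
    - {"gripper": -0.8, "x": 0, "y": 0, "z": -45, "spin": 0}

```text
time: 29.6
eef_pos: [0.6205, -0.0126, 0.2215]
tcp_rot: [0.024, 1.0, -0.0, 0.0]
contact_force: [1.3, 0.0, -0.3]
opening: 0.896
finger_force: 0.0
```

```bash
python3 sc.py f; python3 look.py f
```

```text
0.053 [ 0.471 -0.027] [315 242  13   5  42] rgb [154. 143. 125.]
0.053 [ 0.621 -0.009] [270 259  18  13 193] rgb [148. 141. 132.]
0.053 [0.637 0.105] [289 290  16   5  56] rgb [149. 151. 139.]
0.053 [0.626 0.19 ] [309 303  21  17 284] rgb [150. 142. 134.]
0.053 [0.655 0.297] [331 343  11   7  42] rgb [144. 147. 136.]
0.073 [0.626 0.09 ] [287 274  20  15 238] rgb [197. 185. 169.]
0.073 [0.636 0.288] [330 325  23  19 352] rgb [199. 187. 171.]
h0.053 [0.661 0.462] px [180. 181.] 106 zmed 0.057 rgb [15. 14. 15.] rack [0.018 0.327]
h0.053 [0.623 0.188] px [267. 192.] 182 zmed 0.052 rgb [125. 123. 118.] rack [-0.007  0.051]
h0.053 [ 0.581 -0.075] px [350. 204.] 128 zmed 0.051 rgb [113.  76.  46.] rack [-0.036 -0.213]
h0.053 [0.572 0.446] px [185. 208.] 166 zmed 0.057 rgb [16. 16. 17.] rack [-0.07   0.307]
h0.058 [0.667 0.463] px [180. 179.] 188 zmed 0.058 rgb [16. 16. 17.] rack [0.023 0.328]
h0.058 [0.572 0.447] px [184. 208.] 180 zmed 0.058 rgb [17. 17. 18.] rack [-0.07   0.307]
h0.073 [0.634 0.286] px [235. 187.] 190 zmed 0.072 rgb [160. 159. 150.] rack [-0.    0.15]
h0.073 [0.626 0.1  ] px [294. 189.] 91 zmed 0.072 rgb [162. 162. 152.] rack [ 0.001 -0.036]
```

View pics/fs.png

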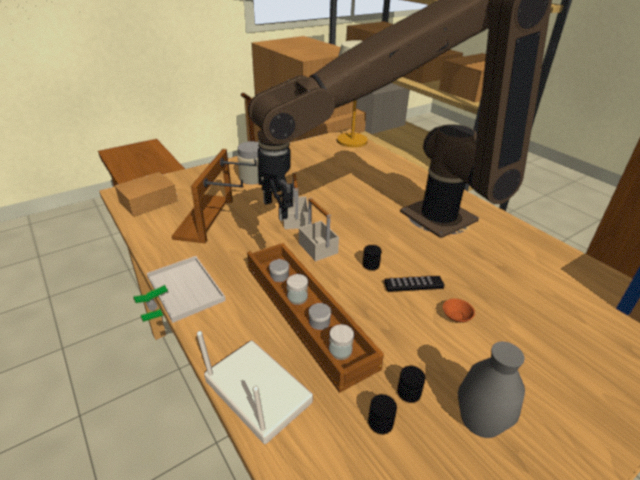

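All four small items (270,270), (297,288), (320,315) and (341,340) stand upright in the rack. Next is basket B.

Call:
step_arm:
  commands:
    - {"gripper": -0.8, "x": 0, "y": 0, "z": -10, "spin": 8.2}
    - {"gripper": -0.8, "x": 0, "y": 0, "z": -5, "spin": 8.2}
    - {"gripper": -0.8, "x": 0, "y": 0, "z": 0, "spin": 8.2}
    - {"gripper": -0.8, "x": 0, "y": 0, "z": 0, "spin": 8.2}
    - {"gripper": -0.8, "x": 0, "y": 0, "z": 0, "spin": 8.2}
    - {"gripper": -0.8, "x": 0, "y": 0, "z": 0, "spin": 8.2}
    - {"gripper": -0.8, "x": 0, "y": 0, "z": 0, "spin": 8.2}
    - {"gripper": -0.8, "x": 0, "y": 0, "z": 0, "spin": 8.2}
    - {"gripper": -0.8, "x": 0, "y": 0, "z": 0, "spin": 8.2}
    - {"gripper": -0.8, "x": 0, "y": 0, "z": 0, "spin": 8.2}

```text
time: 30.75
eef_pos: [0.6199, -0.0126, 0.2323]
tcp_rot: [0.676, 0.737, -0.001, -0.001]
contact_force: [-0.7, 0.6, 0.1]
opening: 0.897
finger_force: 0.0
```

Call:
step_arm:
  commands:
    - {"gripper": -0.8, "x": 0, "y": 0, "z": 0, "spin": 8.2}
    - {"gripper": -0.8, "x": 0, "y": 0, "z": 0, "spin": 8.2}
    - {"gripper": -0.8, "x": 0, "y": 0, "z": 0, "spin": 8.2}
    - {"gripper": -0.8, "x": 0, "y": 0, "z": 0, "spin": 8.2}
    - {"gripper": -0.8, "x": 0, "y": 0, "z": 0, "spin": 0}
    - {"gripper": -0.8, "x": 0, "y": 0, "z": 0, "spin": 0}
    - {"gripper": -0.8, "x": 0, "y": 0, "z": 0, "spin": 0}
    - {"gripper": -0.8, "x": 0, "y": 0, "z": 0, "spin": 0}
    - {"gripper": -0.8, "x": 0, "y": 0, "z": 0, "spin": 0}
    - {"gripper": -0.8, "x": 0, "y": 0, "z": 0, "spin": 0}

```text
time: 31.75
eef_pos: [0.6207, -0.0127, 0.2339]
tcp_rot: [0.855, 0.518, 0.0, 0.0]
contact_force: [0.5, 0.3, 0.1]
opening: 0.899
finger_force: 0.0
```

```bash
cat > bars.py <<'E'
from h import *
import sys
c=snap('top'); save(c,sys.argv[1]+'t.png'); P=cloud(c)
for t,(u0,u1,v0,v1) in dict(A=(328,374,222,265),B=(380,430,228,276)).items():
    W=P[v0:v1,u0:u1]; C=c['color'][v0:v1,u0:u1].astype(int)
    k=(np.abs(W[...,2]-.147)<.02)&(C[...,0]-C[...,2]>25)
    ys,xs=np.where(k)
    if len(ys)<40: print(t,'hidden',len(ys)); continue
    q=np.array([ray(c,u0+x,v0+y,.150)[:2] for x,y in zip(xs,ys)],np.float32)
    r=cv2.minAreaRect(q); print(t,len(q),np.round(r[0],4),q.mean(0).round(4),np.round(r[1],4),round(r[2],2))
E
python3 bars.py g
python3 - <<'E'
from h import *
go(.4115,-.2668,.20,-28.25)
E
```

```text
A 108 [ 0.4499 -0.0745] [ 0.4496 -0.0743] [0.1008 0.0116] 84.26
B 121 [ 0.424 -0.243] [ 0.4248 -0.2419] [0.1043 0.013 ] 59.91
spin 0.7 then mm [-323.  -64.   34.] q6 0.30 t 31.8
```

Call:
step_arm:
  commands:
    - {"gripper": -0.6, "x": -20, "y": -4, "z": 0, "spin": 0.7}
    - {"gripper": -0.6, "x": -38, "y": -8, "z": 0, "spin": 0}
    - {"gripper": -0.6, "x": -40, "y": -8, "z": 0, "spin": 0}
    - {"gripper": -0.6, "x": -40, "y": -8, "z": 0, "spin": 0}
    - {"gripper": -0.6, "x": -40, "y": -8, "z": 0, "spin": 0}
    - {"gripper": -0.6, "x": -40, "y": -8, "z": 0, "spin": 0}
    - {"gripper": -0.6, "x": -40, "y": -8, "z": 0, "spin": 0}
    - {"gripper": -0.6, "x": -40, "y": -8, "z": 0, "spin": 0}
    - {"gripper": -0.6, "x": -25, "y": -4, "z": 0, "spin": 0}
    - {"gripper": -0.6, "x": 0, "y": 0, "z": 0, "spin": 0}

```text
time: 32.8
eef_pos: [0.41, -0.2691, 0.2341]
tcp_rot: [0.859, 0.511, -0.0, 0.0]
contact_force: [0.4, -0.0, -1.0]
opening: 0.801
finger_force: 0.0
```

Run:
```python
from h import *
go(.4115,-.2668,.14,-28.25)
```

```text
spin -0.3 then mm [ 3.  0. 94.] q6 -0.29 t 32.8
```

Call:
step_arm:
  commands:
    - {"gripper": -0.6, "x": 3, "y": 0, "z": 20, "spin": -0.3}
    - {"gripper": -0.6, "x": 0, "y": 0, "z": 30, "spin": 0}
    - {"gripper": -0.6, "x": 0, "y": 0, "z": 25, "spin": 0}
    - {"gripper": -0.6, "x": 0, "y": 0, "z": 14, "spin": 0}
    - {"gripper": -0.6, "x": 0, "y": 0, "z": 5, "spin": 0}
    - {"gripper": 0.5, "x": 0, "y": 0, "z": 0, "spin": 0}
    - {"gripper": 0.5, "x": 0, "y": 0, "z": 0, "spin": 0}
    - {"gripper": 0.5, "x": 0, "y": 0, "z": 0, "spin": 0}
    - {"gripper": 0.5, "x": 0, "y": 0, "z": 0, "spin": 0}
    - {"gripper": 0.5, "x": 0, "y": 0, "z": 0, "spin": 0}
  force: 80

```text
time: 33.8
eef_pos: [0.4132, -0.2646, 0.1405]
tcp_rot: [0.857, 0.515, 0.0, 0.001]
contact_force: [-0.7, 0.7, -0.2]
opening: 0.253
finger_force: 0.0
```

Call:
step_arm:
  commands:
    - {"gripper": 1, "x": 0, "y": 0, "z": 0, "spin": 0}
    - {"gripper": 1, "x": 0, "y": 0, "z": 0, "spin": 0}
    - {"gripper": 1, "x": 0, "y": 0, "z": 0, "spin": 0}
    - {"gripper": 1, "x": 0, "y": 0, "z": 0, "spin": 0}
    - {"gripper": 1, "x": 0, "y": 0, "z": 0, "spin": 0}
    - {"gripper": 1, "x": 0, "y": 0, "z": 0, "spin": 0}
    - {"gripper": 1, "x": 0, "y": 0, "z": 0, "spin": 0}
    - {"gripper": 1, "x": 0, "y": 0, "z": 0, "spin": 0}
    - {"gripper": 1, "x": 0, "y": 0, "z": 0, "spin": 0}
    - {"gripper": 1, "x": 0, "y": 0, "z": 0, "spin": 0}

```text
time: 34.8
eef_pos: [0.4132, -0.2648, 0.1403]
tcp_rot: [0.857, 0.515, 0.0, 0.001]
contact_force: [0.3, -2.8, 4.8]
opening: 0.093
finger_force: 79.0
```

Call:
step_arm:
  commands:
    - {"gripper": 1, "x": 0, "y": 0, "z": -5, "spin": 0}
    - {"gripper": 1, "x": 0, "y": 0, "z": -10, "spin": 0}
    - {"gripper": 1, "x": 0, "y": 0, "z": -15, "spin": 0}
    - {"gripper": 1, "x": 0, "y": 0, "z": -20, "spin": 0}
    - {"gripper": 1, "x": 0, "y": 0, "z": -20, "spin": 0}
    - {"gripper": 1, "x": 0, "y": 0, "z": -15, "spin": 0}
    - {"gripper": 1, "x": 0, "y": 0, "z": -8, "spin": 0}
    - {"gripper": 1, "x": 0, "y": 0, "z": 0, "spin": 5}
    - {"gripper": 1, "x": 0, "y": 0, "z": 0, "spin": 5}
    - {"gripper": 1, "x": 0, "y": 0, "z": 0, "spin": 4}

```text
time: 35.8
eef_pos: [0.4123, -0.2637, 0.2319]
tcp_rot: [0.914, 0.405, -0.0, -0.001]
contact_force: [0.7, 0.1, -2.8]
opening: 0.098
finger_force: 78.0
```

Run:
```python
from h import *
s=get_state();print(s['eef_pos'],s['opening'],s['finger_force'],s['contact_force'])
go(.434,-.3127,.232,-43.5)
c=snap('top');P=cloud(c);C=c['color'].astype(int)
save(c,'ht.png'); 
k=(np.abs(P[...,2]-.225)<.03)&(C[...,0]-C[...,2]>25)&(np.hypot(P[...,0]-.42,P[...,1]+.25)<.09)
q=P[k];print(len(q))
if len(q)>20:
    r=cv2.minAreaRect(q[:,:2].astype(np.float32));print(r,np.median(q[:,2]))
s=snap('scene'); cv2.imwrite('pics/hs.png',cv2.resize(s['color'][110:300,160:400,::-1],None,fx=3,fy=3))
```

```text
[ 0.41231613 -0.26368913  0.23190088] 0.09824589006723627 77.98637509346008 [ 0.74624238  0.14333177 -2.76735031]
spin 1.3 then mm [-21.  49.  -0.] q6 -0.04 t 35.8
30
((0.44546520709991455, -0.22377297282218933), (0.045030418783426285, 0.010745873674750328), 47.011871337890625) 0.2405743022829221
```

View pics/hs.png

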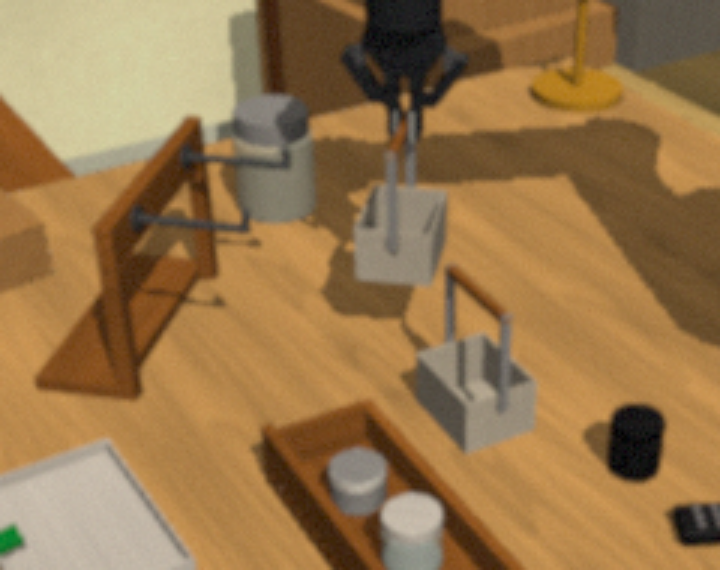

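Crop: basket B hangs level from the gripper (400,200) and the hook tips are at (287,160) and (246,225). Next I'll turn it the rest of the way and move in front of the right hook.

Call:
step_arm:
  commands:
    - {"gripper": 1, "x": -4, "y": 8, "z": 0, "spin": 1.3}
    - {"gripper": 1, "x": -7, "y": 14, "z": 0, "spin": 0}
    - {"gripper": 1, "x": -6, "y": 14, "z": 0, "spin": 0}
    - {"gripper": 1, "x": -4, "y": 8, "z": 0, "spin": 0}
    - {"gripper": 1, "x": 0, "y": 4, "z": 0, "spin": 0}
    - {"gripper": 1, "x": 0, "y": 0, "z": 0, "spin": 0}
    - {"gripper": 1, "x": 0, "y": 0, "z": 0, "spin": 0}
    - {"gripper": 1, "x": 0, "y": 0, "z": 0, "spin": 0}
    - {"gripper": 1, "x": 0, "y": 0, "z": 0, "spin": 0}
    - {"gripper": 1, "x": 0, "y": 0, "z": 0, "spin": 0}

```text
time: 36.9
eef_pos: [0.4336, -0.3122, 0.2329]
tcp_rot: [0.918, 0.397, 0.0, 0.0]
contact_force: [0.2, -0.8, -3.7]
opening: 0.095
finger_force: 78.0
```

Run:
```python
from h import *
go(.5156,-.3866,.232,-43.5)
c=snap('scene');save(c,'is.png'); cv2.imwrite('pics/is_c.png',cv2.resize(c['color'][110:260,180:360,::-1],None,fx=4,fy=4))
```

```text
spin 0.2 then mm [  2. 111.   1.] q6 -0.06 t 36.9
```

View pics/is_c.png

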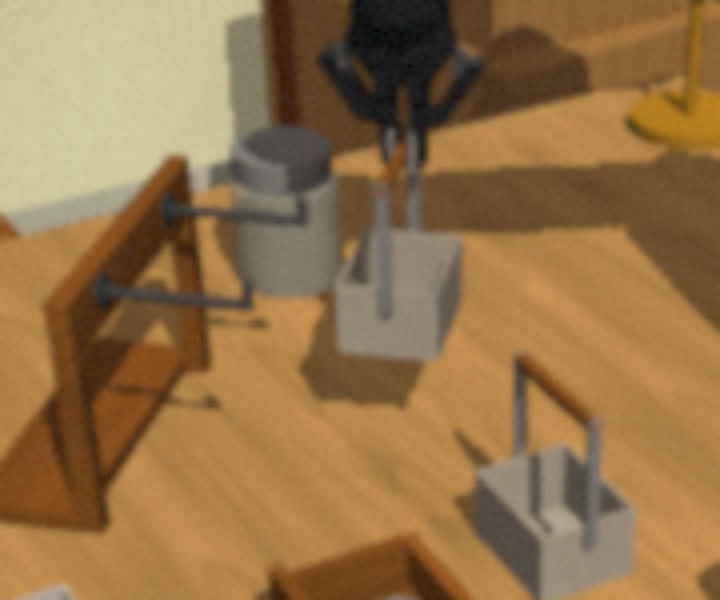

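Crop: basket B is level in front of the right hook, whose tip is at (300,210), with the handle above tip height. I'll push it in.

Call:
step_arm:
  commands:
    - {"gripper": 1, "x": 2, "y": 8, "z": 0, "spin": 0}
    - {"gripper": 1, "x": 0, "y": 14, "z": 0, "spin": 0}
    - {"gripper": 1, "x": 0, "y": 20, "z": 0, "spin": 0}
    - {"gripper": 1, "x": 0, "y": 20, "z": 0, "spin": 0}
    - {"gripper": 1, "x": 0, "y": 20, "z": 0, "spin": 0}
    - {"gripper": 1, "x": 0, "y": 15, "z": 0, "spin": 0}
    - {"gripper": 1, "x": 0, "y": 9, "z": 0, "spin": 0}
    - {"gripper": 1, "x": 0, "y": 5, "z": 0, "spin": 0}
    - {"gripper": 1, "x": 0, "y": 0, "z": 0, "spin": 0}
    - {"gripper": 1, "x": 0, "y": 0, "z": 0, "spin": 0}

```text
time: 37.95
eef_pos: [0.5156, -0.3868, 0.2327]
tcp_rot: [0.918, 0.397, -0.0, -0.0]
contact_force: [-0.1, 0.6, -4.1]
opening: 0.095
finger_force: 78.0
```

Run:
```python
from h import *
s=get_state(); print(s['contact_force'],s['wrist_torque'])
go(.5156,-.3866,.180,-43.5)
c=snap('scene');save(c,'js.png'); cv2.imwrite('pics/js_c.png',cv2.resize(c['color'][110:260,180:360,::-1],None,fx=4,fy=4))
```

```text
[-0.09045657  0.59705133 -4.11454818] [-0.04284053  0.02474378  0.00408874]
spin 0.2 then mm [ 0. -0. 53.] q6 -0.05 t 38.0
```

View pics/js_c.png

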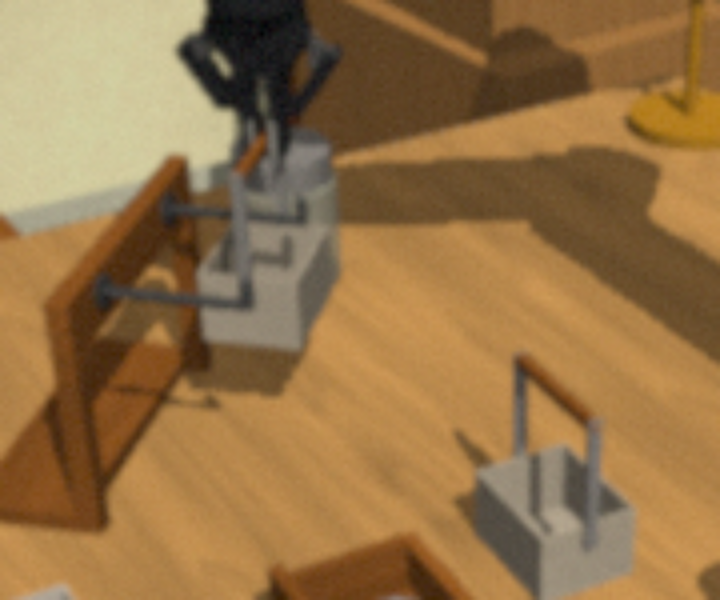

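Crop: the right hook arm runs through the handle opening, with the bar at (250,155) above it. I'll lower it.

Call:
step_arm:
  commands:
    - {"gripper": 1, "x": 0, "y": 0, "z": 8, "spin": 0}
    - {"gripper": 1, "x": 0, "y": 0, "z": 12, "spin": 0}
    - {"gripper": 1, "x": 0, "y": 0, "z": 12, "spin": 0}
    - {"gripper": 1, "x": 0, "y": 0, "z": 8, "spin": 0}
    - {"gripper": 1, "x": 0, "y": 0, "z": 4, "spin": 0}
    - {"gripper": 1, "x": 0, "y": 0, "z": 3, "spin": 0}
    - {"gripper": 1, "x": 0, "y": 0, "z": 0, "spin": 0}
    - {"gripper": 1, "x": 0, "y": 0, "z": 0, "spin": 0}
    - {"gripper": 1, "x": 0, "y": 0, "z": 0, "spin": 0}
    - {"gripper": 1, "x": 0, "y": 0, "z": 0, "spin": 0}

```text
time: 39.0
eef_pos: [0.516, -0.3873, 0.1865]
tcp_rot: [0.918, 0.397, 0.0, 0.001]
contact_force: [-0.1, -0.7, -2.2]
opening: 0.096
finger_force: 78.0
```

Call:
step_arm:
  commands:
    - {"gripper": 1, "x": 0, "y": 0, "z": 1, "spin": 0}
    - {"gripper": 1, "x": 0, "y": 0, "z": 1, "spin": 0}
    - {"gripper": 1, "x": 0, "y": 0, "z": 1, "spin": 0}
    - {"gripper": 1, "x": 0, "y": 0, "z": 1, "spin": 0}
    - {"gripper": 1, "x": 0, "y": 0, "z": 1, "spin": 0}
    - {"gripper": 1, "x": 0, "y": 0, "z": 0, "spin": 0}
    - {"gripper": 1, "x": 0, "y": 0, "z": 0, "spin": 0}
    - {"gripper": 1, "x": 0, "y": 0, "z": 0, "spin": 0}
    - {"gripper": 1, "x": 0, "y": 0, "z": 0, "spin": 0}
    - {"gripper": 1, "x": 0, "y": 0, "z": 0, "spin": 0}

```text
time: 40.0
eef_pos: [0.5161, -0.3874, 0.1836]
tcp_rot: [0.918, 0.397, 0.0, 0.001]
contact_force: [-3.7, 1.9, 7.2]
opening: 0.096
finger_force: 79.4
```

Call:
step_arm:
  commands:
    - {"gripper": 1, "x": 0, "y": 0, "z": -1, "spin": 0}
    - {"gripper": 1, "x": 0, "y": 0, "z": 0, "spin": 0}
    - {"gripper": 0.5, "x": 0, "y": 0, "z": 0, "spin": 0}
    - {"gripper": 0.3, "x": 0, "y": 0, "z": 0, "spin": 0}
    - {"gripper": 0.1, "x": 0, "y": 0, "z": 0, "spin": 0}
    - {"gripper": 0, "x": 0, "y": 0, "z": 0, "spin": 0}
    - {"gripper": 0, "x": 0, "y": 0, "z": 0, "spin": 0}
    - {"gripper": 0, "x": 0, "y": 0, "z": 0, "spin": 0}
    - {"gripper": 0, "x": 0, "y": 0, "z": 0, "spin": 0}
    - {"gripper": 0, "x": 0, "y": 0, "z": 0, "spin": 0}

```text
time: 41.0
eef_pos: [0.5158, -0.3871, 0.1818]
tcp_rot: [0.918, 0.397, -0.0, -0.0]
contact_force: [-0.0, -0.4, -0.3]
opening: 0.502
finger_force: 0.0
```

Call:
step_arm:
  commands:
    - {"gripper": 0, "x": 0, "y": 0, "z": 0, "spin": 0}
    - {"gripper": 0, "x": 0, "y": 0, "z": -8, "spin": 0}
    - {"gripper": 0, "x": 0, "y": 0, "z": -15, "spin": 0}
    - {"gripper": 0, "x": 0, "y": 0, "z": -20, "spin": 0}
    - {"gripper": 0, "x": 0, "y": 0, "z": -20, "spin": 0}
    - {"gripper": 0, "x": 0, "y": 0, "z": -15, "spin": 0}
    - {"gripper": 0, "x": 0, "y": 0, "z": 0, "spin": 0}
    - {"gripper": 0, "x": 0, "y": 0, "z": 0, "spin": 0}
    - {"gripper": 0, "x": 0, "y": 0, "z": 0, "spin": 0}
    - {"gripper": 0, "x": 0, "y": 0, "z": 0, "spin": 0}

```text
time: 42.0
eef_pos: [0.5154, -0.3866, 0.2582]
tcp_rot: [0.918, 0.397, -0.0, -0.001]
contact_force: [0.5, 0.6, -0.4]
opening: 0.495
finger_force: 0.0
```

```bash
python3 - <<'E'
from h import *
c=snap('scene');save(c,'ks.png'); cv2.imwrite('pics/ks_c.png',cv2.resize(c['color'][110:260,180:360,::-1],None,fx=4,fy=4))
E
python3 bars.py k
python3 - <<'E'
from h import *
go(.4515,-.0455,.26,-3.5)
E
```

```text
A 110 [ 0.4493 -0.0715] [ 0.4497 -0.0731] [0.1057 0.0102] 87.58
B hidden 0
spin -39.8 then mm [337. -85.  -1.] q6 -0.05 t 42.1
```

View pics/ks_c.png

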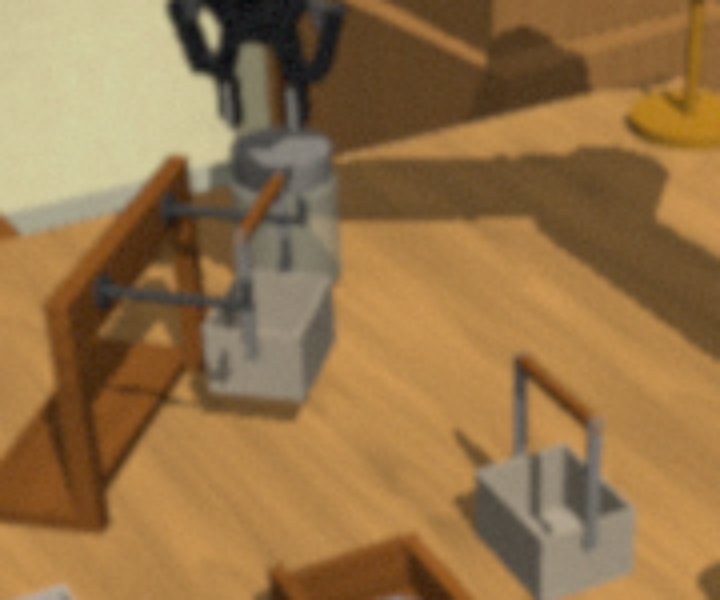

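Crop: basket B hangs on the right hook, bar at (262,200), level. Now basket A.

Call:
step_arm:
  commands:
    - {"gripper": -0.6, "x": 0, "y": 0, "z": 0, "spin": -8}
    - {"gripper": -0.6, "x": 0, "y": 0, "z": 0, "spin": -8}
    - {"gripper": -0.6, "x": 0, "y": 0, "z": 0, "spin": -8}
    - {"gripper": -0.6, "x": 0, "y": 0, "z": 0, "spin": -8}
    - {"gripper": -0.6, "x": 0, "y": 0, "z": 0, "spin": -8}
    - {"gripper": -0.6, "x": 20, "y": -5, "z": 0, "spin": 0}
    - {"gripper": -0.6, "x": 40, "y": -10, "z": 0, "spin": 0}
    - {"gripper": -0.6, "x": 40, "y": -10, "z": 0, "spin": 0}
    - {"gripper": -0.6, "x": 40, "y": -10, "z": 0, "spin": 0}
    - {"gripper": -0.6, "x": 40, "y": -10, "z": 0, "spin": 0}

```text
time: 43.1
eef_pos: [0.4805, -0.2033, 0.2593]
tcp_rot: [0.727, 0.686, -0.0, -0.0]
contact_force: [-0.2, 1.3, 0.9]
opening: 0.8
finger_force: 0.0
```

Call:
step_arm:
  commands:
    - {"gripper": -0.6, "x": 40, "y": -10, "z": 0, "spin": 0}
    - {"gripper": -0.6, "x": 40, "y": -10, "z": 0, "spin": 0}
    - {"gripper": -0.6, "x": 40, "y": -10, "z": 0, "spin": 0}
    - {"gripper": -0.6, "x": 25, "y": -7, "z": 10, "spin": 0}
    - {"gripper": -0.6, "x": 10, "y": -3, "z": 20, "spin": 0}
    - {"gripper": -0.6, "x": 0, "y": 0, "z": 20, "spin": 0}
    - {"gripper": -0.6, "x": 0, "y": 0, "z": 0, "spin": 0}
    - {"gripper": -0.6, "x": 0, "y": 0, "z": 0, "spin": 0}
    - {"gripper": -0.6, "x": 0, "y": 0, "z": 0, "spin": 0}
    - {"gripper": -0.6, "x": 0, "y": 0, "z": 0, "spin": 0}

```text
time: 44.1
eef_pos: [0.4509, -0.0483, 0.2111]
tcp_rot: [0.727, 0.686, 0.001, 0.001]
contact_force: [-0.2, 0.6, 0.9]
opening: 0.797
finger_force: 0.0
```

Run:
```python
from h import *
go(.451,-.0447,.140,-3)
```

```text
spin -0.3 then mm [ 4. -0. 71.] q6 -0.27 t 44.1
```

Call:
step_arm:
  commands:
    - {"gripper": -0.6, "x": 4, "y": 0, "z": 15, "spin": 0}
    - {"gripper": -0.6, "x": 0, "y": 0, "z": 25, "spin": 0}
    - {"gripper": -0.6, "x": 0, "y": 0, "z": 20, "spin": 0}
    - {"gripper": -0.6, "x": 0, "y": 0, "z": 8, "spin": 0}
    - {"gripper": -0.6, "x": 0, "y": 0, "z": 3, "spin": 0}
    - {"gripper": 0.5, "x": 0, "y": 0, "z": 0, "spin": 0}
    - {"gripper": 0.5, "x": 0, "y": 0, "z": 0, "spin": 0}
    - {"gripper": 0.5, "x": 0, "y": 0, "z": 0, "spin": 0}
    - {"gripper": 0.5, "x": 0, "y": 0, "z": 0, "spin": 0}
    - {"gripper": 0.5, "x": 0, "y": 0, "z": 0, "spin": 0}
  force: 80

```text
time: 45.1
eef_pos: [0.4506, -0.0439, 0.1393]
tcp_rot: [0.727, 0.687, 0.0, 0.0]
contact_force: [-0.1, -0.2, -0.2]
opening: 0.251
finger_force: 0.0
```

Call:
step_arm:
  commands:
    - {"gripper": 1, "x": 0, "y": 0, "z": 0, "spin": 0}
    - {"gripper": 1, "x": 0, "y": 0, "z": 0, "spin": 0}
    - {"gripper": 1, "x": 0, "y": 0, "z": 0, "spin": 0}
    - {"gripper": 1, "x": 0, "y": 0, "z": 0, "spin": 0}
    - {"gripper": 1, "x": 0, "y": 0, "z": 0, "spin": 0}
    - {"gripper": 1, "x": 0, "y": 0, "z": 0, "spin": 0}
    - {"gripper": 1, "x": 0, "y": 0, "z": 0, "spin": 0}
    - {"gripper": 1, "x": 0, "y": 0, "z": 0, "spin": 0}
    - {"gripper": 1, "x": 0, "y": 0, "z": 0, "spin": 0}
    - {"gripper": 1, "x": 0, "y": 0, "z": 0, "spin": 0}

```text
time: 46.1
eef_pos: [0.4507, -0.0438, 0.1392]
tcp_rot: [0.727, 0.687, 0.0, 0.0]
contact_force: [1.9, 2.7, 3.9]
opening: 0.1
finger_force: 78.4
```

Call:
step_arm:
  commands:
    - {"gripper": 1, "x": 0, "y": 0, "z": -5, "spin": 0}
    - {"gripper": 1, "x": 0, "y": 0, "z": -10, "spin": 0}
    - {"gripper": 1, "x": 0, "y": 0, "z": -15, "spin": 0}
    - {"gripper": 1, "x": 0, "y": 0, "z": -20, "spin": 0}
    - {"gripper": 1, "x": 0, "y": 0, "z": -20, "spin": 0}
    - {"gripper": 1, "x": 0, "y": 0, "z": -15, "spin": 0}
    - {"gripper": 1, "x": 0, "y": 0, "z": -8, "spin": 0}
    - {"gripper": 1, "x": 0, "y": 0, "z": 0, "spin": 4}
    - {"gripper": 1, "x": 0, "y": 0, "z": 0, "spin": 6}
    - {"gripper": 1, "x": 0, "y": 0, "z": 0, "spin": 6}

```text
time: 47.1
eef_pos: [0.4493, -0.0437, 0.2308]
tcp_rot: [0.817, 0.577, -0.001, -0.001]
contact_force: [-0.3, 0.1, -3.3]
opening: 0.096
finger_force: 77.9
```

Call:
step_arm:
  commands:
    - {"gripper": 1, "x": 0, "y": 0, "z": 0, "spin": 6}
    - {"gripper": 1, "x": 0, "y": 0, "z": 0, "spin": 6}
    - {"gripper": 1, "x": 0, "y": 0, "z": 0, "spin": 6}
    - {"gripper": 1, "x": 0, "y": 0, "z": 0, "spin": 4}
    - {"gripper": 1, "x": 0, "y": 0, "z": 0, "spin": 2}
    - {"gripper": 1, "x": 0, "y": 0, "z": 0, "spin": 0}
    - {"gripper": 1, "x": 0, "y": 0, "z": 0, "spin": 0}
    - {"gripper": 1, "x": 0, "y": 0, "z": 0, "spin": 0}
    - {"gripper": 1, "x": 0, "y": 0, "z": 0, "spin": 0}
    - {"gripper": 1, "x": 0, "y": 0, "z": 0, "spin": 0}

```text
time: 48.1
eef_pos: [0.4503, -0.0438, 0.2318]
tcp_rot: [0.918, 0.397, -0.0, -0.0]
contact_force: [0.6, -0.1, -3.7]
opening: 0.101
finger_force: 78.0
```

Run:
```python
from h import *
s=get_state();print(s['eef_pos'],s['opening'],s['finger_force'],s['contact_force'])
go(.5675,-.1721,.232,-43.5)
```

```text
[ 0.45030695 -0.0437897   0.23179395] 0.10091594308189124 77.97053217887878 [ 0.56181154 -0.07781395 -3.70607611]
spin 0.2 then mm [-12. 173.  -0.] q6 0.43 t 48.1
```

Call:
step_arm:
  commands:
    - {"gripper": 1, "x": -3, "y": 10, "z": 0, "spin": 0}
    - {"gripper": 1, "x": -3, "y": 25, "z": 0, "spin": 0}
    - {"gripper": 1, "x": -3, "y": 33, "z": 0, "spin": 0}
    - {"gripper": 1, "x": -3, "y": 35, "z": 0, "spin": 0}
    - {"gripper": 1, "x": 0, "y": 33, "z": 0, "spin": 0}
    - {"gripper": 1, "x": 0, "y": 22, "z": 0, "spin": 0}
    - {"gripper": 1, "x": 0, "y": 12, "z": 0, "spin": 0}
    - {"gripper": 1, "x": 0, "y": 3, "z": 0, "spin": 0}
    - {"gripper": 1, "x": 0, "y": 0, "z": 0, "spin": 0}
    - {"gripper": 1, "x": 0, "y": 0, "z": 0, "spin": 0}

```text
time: 49.1
eef_pos: [0.5675, -0.1704, 0.2316]
tcp_rot: [0.918, 0.397, -0.0, -0.0]
contact_force: [-0.6, 0.6, -2.6]
opening: 0.096
finger_force: 78.0
```

Run:
```python
from h import *
go(.6473,-.2478,.232,-43.5)
c=snap('scene');save(c,'ls.png'); cv2.imwrite('pics/ls_c.png',cv2.resize(c['color'][110:260,180:360,::-1],None,fx=4,fy=4))
```

```text
spin 0.3 then mm [ -1. 111.  -1.] q6 0.29 t 49.1
```

View pics/ls_c.png

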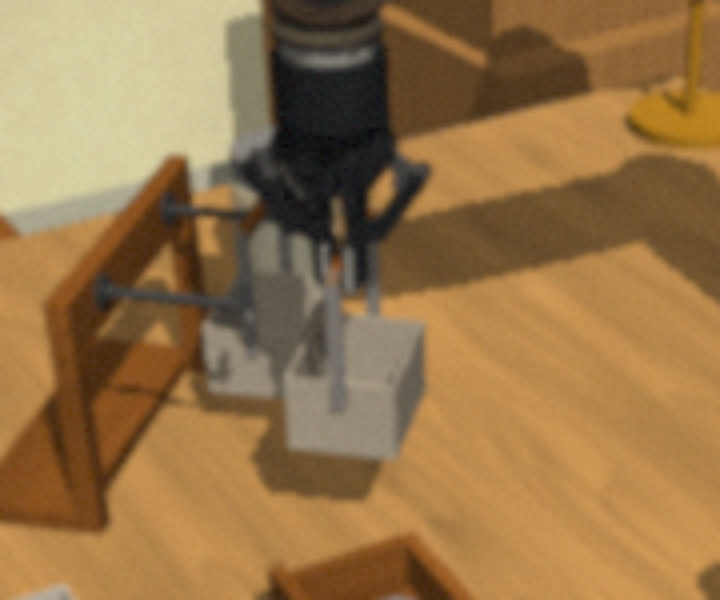

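Crop: basket A is held level in front of the left hook, tip at (245,300), and basket B still hangs behind it. I'll push it in.

Call:
step_arm:
  commands:
    - {"gripper": 1, "x": -1, "y": 8, "z": 0, "spin": 0}
    - {"gripper": 1, "x": 0, "y": 14, "z": 0, "spin": 0}
    - {"gripper": 1, "x": 0, "y": 20, "z": 0, "spin": 0}
    - {"gripper": 1, "x": 0, "y": 20, "z": 0, "spin": 0}
    - {"gripper": 1, "x": 0, "y": 20, "z": 0, "spin": 0}
    - {"gripper": 1, "x": 0, "y": 15, "z": 0, "spin": 0}
    - {"gripper": 1, "x": 0, "y": 9, "z": 0, "spin": 0}
    - {"gripper": 1, "x": 0, "y": 5, "z": 0, "spin": 0}
    - {"gripper": 1, "x": 0, "y": 0, "z": 0, "spin": 0}
    - {"gripper": 1, "x": 0, "y": 0, "z": 0, "spin": 0}

```text
time: 50.15
eef_pos: [0.6479, -0.2475, 0.2317]
tcp_rot: [0.918, 0.397, -0.0, -0.0]
contact_force: [-0.3, -0.6, -1.8]
opening: 0.1
finger_force: 78.0
```

Run:
```python
from h import *
s=get_state(); print(s['contact_force'],s['wrist_torque'])
go(.6473,-.2478,.184,-43.5)
c=snap('scene');save(c,'ms.png'); cv2.imwrite('pics/ms_c.png',cv2.resize(c['color'][110:260,180:360,::-1],None,fx=4,fy=4))
```

```text
[-0.30500987 -0.59906239 -1.83122132] [ 0.07076561 -0.0748601   0.01461099]
spin 0.2 then mm [-1. -0. 48.] q6 0.24 t 50.1
```

View pics/ms_c.png

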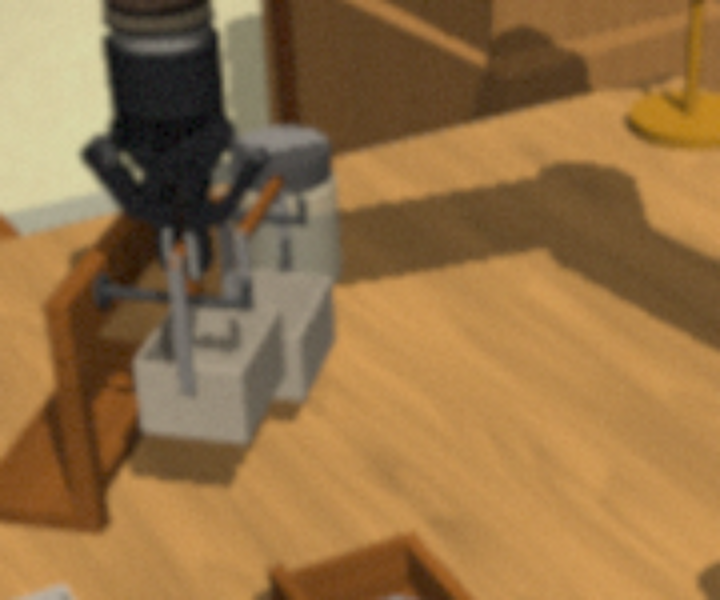

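Crop: the left hook arm runs through basket A's handle opening, tip at (240,295). I'll lower it.

Call:
step_arm:
  commands:
    - {"gripper": 1, "x": 0, "y": 0, "z": 8, "spin": 0}
    - {"gripper": 1, "x": 0, "y": 0, "z": 12, "spin": 0}
    - {"gripper": 1, "x": 0, "y": 0, "z": 12, "spin": 0}
    - {"gripper": 1, "x": 0, "y": 0, "z": 8, "spin": 0}
    - {"gripper": 1, "x": 0, "y": 0, "z": 4, "spin": 0}
    - {"gripper": 1, "x": 0, "y": 0, "z": 2, "spin": 0}
    - {"gripper": 1, "x": 0, "y": 0, "z": 0, "spin": 0}
    - {"gripper": 1, "x": 0, "y": 0, "z": 0, "spin": 0}
    - {"gripper": 1, "x": 0, "y": 0, "z": 0, "spin": 0}
    - {"gripper": 1, "x": 0, "y": 0, "z": 0, "spin": 0}

```text
time: 51.2
eef_pos: [0.6485, -0.2481, 0.1865]
tcp_rot: [0.918, 0.397, 0.0, 0.0]
contact_force: [0.4, 0.2, -2.4]
opening: 0.1
finger_force: 78.0
```

Call:
step_arm:
  commands:
    - {"gripper": 1, "x": 0, "y": 0, "z": 1, "spin": 0}
    - {"gripper": 1, "x": 0, "y": 0, "z": 1, "spin": 0}
    - {"gripper": 1, "x": 0, "y": 0, "z": 1, "spin": 0}
    - {"gripper": 1, "x": 0, "y": 0, "z": 1, "spin": 0}
    - {"gripper": 1, "x": 0, "y": 0, "z": 0, "spin": 0}
    - {"gripper": 1, "x": 0, "y": 0, "z": 0, "spin": 0}
    - {"gripper": 1, "x": 0, "y": 0, "z": 0, "spin": 0}
    - {"gripper": 1, "x": 0, "y": 0, "z": 0, "spin": 0}
    - {"gripper": 1, "x": 0, "y": 0, "z": 0, "spin": 0}
    - {"gripper": 1, "x": 0, "y": 0, "z": 0, "spin": 0}

```text
time: 52.2
eef_pos: [0.6483, -0.248, 0.1825]
tcp_rot: [0.918, 0.397, 0.0, 0.0]
contact_force: [-2.6, 1.4, 3.4]
opening: 0.097
finger_force: 78.9
```

Touching the hook. I'll release, go up and back away.

Call:
step_arm:
  commands:
    - {"gripper": 1, "x": 0, "y": 0, "z": 0, "spin": 0}
    - {"gripper": 1, "x": 0, "y": 0, "z": 0, "spin": 0}
    - {"gripper": 0.5, "x": 0, "y": 0, "z": 0, "spin": 0}
    - {"gripper": 0.3, "x": 0, "y": 0, "z": 0, "spin": 0}
    - {"gripper": 0.1, "x": 0, "y": 0, "z": 0, "spin": 0}
    - {"gripper": 0, "x": 0, "y": 0, "z": 0, "spin": 0}
    - {"gripper": 0, "x": 0, "y": 0, "z": 0, "spin": 0}
    - {"gripper": 0, "x": 0, "y": 0, "z": 0, "spin": 0}
    - {"gripper": 0, "x": 0, "y": 0, "z": 0, "spin": 0}
    - {"gripper": 0, "x": 0, "y": 0, "z": 0, "spin": 0}

```text
time: 53.2
eef_pos: [0.6482, -0.248, 0.1818]
tcp_rot: [0.918, 0.397, 0.0, 0.0]
contact_force: [-0.4, 0.3, 0.4]
opening: 0.498
finger_force: 0.0
```

Call:
step_arm:
  commands:
    - {"gripper": 0, "x": 0, "y": 0, "z": 0, "spin": 0}
    - {"gripper": 0, "x": 0, "y": 0, "z": -8, "spin": 0}
    - {"gripper": 0, "x": 0, "y": 0, "z": -15, "spin": 0}
    - {"gripper": 0, "x": 0, "y": 0, "z": -20, "spin": 0}
    - {"gripper": 0, "x": 0, "y": 0, "z": -20, "spin": 0}
    - {"gripper": 0, "x": 0, "y": 0, "z": -20, "spin": 0}
    - {"gripper": 0, "x": 0, "y": -20, "z": 0, "spin": 0}
    - {"gripper": 0, "x": 0, "y": -35, "z": 0, "spin": 0}
    - {"gripper": 0, "x": 0, "y": -40, "z": 0, "spin": 0}
    - {"gripper": 0, "x": 0, "y": -40, "z": 0, "spin": 0}

```text
time: 54.2
eef_pos: [0.5493, -0.1548, 0.2666]
tcp_rot: [0.918, 0.396, 0.001, 0.001]
contact_force: [0.1, 0.1, -0.2]
opening: 0.501
finger_force: 0.0
```

Call:
step_arm:
  commands:
    - {"gripper": 0, "x": 0, "y": -40, "z": 0, "spin": 0}
    - {"gripper": 0, "x": 0, "y": -40, "z": 0, "spin": 0}
    - {"gripper": 0, "x": 0, "y": -20, "z": 0, "spin": 0}
    - {"gripper": 0, "x": 0, "y": 0, "z": 0, "spin": 0}
    - {"gripper": 0, "x": 0, "y": 0, "z": 0, "spin": 0}
    - {"gripper": 0, "x": 0, "y": 0, "z": 0, "spin": 0}
    - {"gripper": 0, "x": 0, "y": 0, "z": 0, "spin": 0}
    - {"gripper": 0, "x": 0, "y": 0, "z": 0, "spin": 0}
    - {"gripper": 0, "x": 0, "y": 0, "z": 0, "spin": 0}
    - {"gripper": 0, "x": 0, "y": 0, "z": 0, "spin": 0}

```text
time: 55.2
eef_pos: [0.4772, -0.087, 0.2646]
tcp_rot: [0.918, 0.396, -0.0, -0.0]
contact_force: [-0.0, 0.4, 0.8]
opening: 0.497
finger_force: 0.0
```

```bash
python3 sc.py n; python3 look.py n; python3 -c "
from h import *
s=get_state();print(s['time'],s['contact_force'],s['finger_force'])"
```

```text
0.053 [ 0.621 -0.009] [270 259  18  13 191] rgb [145. 137. 128.]
0.053 [0.635 0.107] [291 290  14   5  52] rgb [149. 151. 140.]
0.053 [0.626 0.189] [309 303  21  17 280] rgb [146. 139. 131.]
0.053 [0.655 0.297] [331 343  11   7  41] rgb [142. 144. 134.]
0.073 [0.626 0.09 ] [287 274  20  15 240] rgb [193. 181. 165.]
0.073 [0.636 0.288] [330 325  23  19 352] rgb [195. 183. 167.]
h0.053 [0.625 0.188] px [267. 191.] 190 zmed 0.052 rgb [124. 122. 117.] rack [-0.005  0.052]
h0.053 [ 0.618 -0.013] px [331. 192.] 197 zmed 0.052 rgb [121. 118. 113.] rack [-0.001 -0.15 ]
h0.053 [0.369 0.073] px [304. 272.] 140 zmed 0.057 rgb [17. 17. 17.] rack [-0.255 -0.076]
h0.058 [0.666 0.464] px [180. 179.] 189 zmed 0.058 rgb [15. 15. 16.] rack [0.022 0.329]
h0.058 [ 0.668 -0.063] px [346. 176.] 106 zmed 0.061 rgb [92. 60. 36.] rack [ 0.051 -0.197]
h0.058 [0.572 0.446] px [184. 208.] 178 zmed 0.058 rgb [16. 16. 17.] rack [-0.07   0.307]
h0.058 [0.366 0.077] px [302. 272.] 208 zmed 0.057 rgb [16. 16. 17.] rack [-0.257 -0.072]
h0.073 [0.634 0.288] px [234. 187.] 179 zmed 0.072 rgb [158. 157. 148.] rack [-0.001  0.151]
h0.073 [0.625 0.089] px [298. 189.] 188 zmed 0.072 rgb [158. 157. 148.] rack [ 0.    -0.048]
55.35 [ 0.62117213 -0.12381214  0.74178197] 0.0
```

View pics/ns.png

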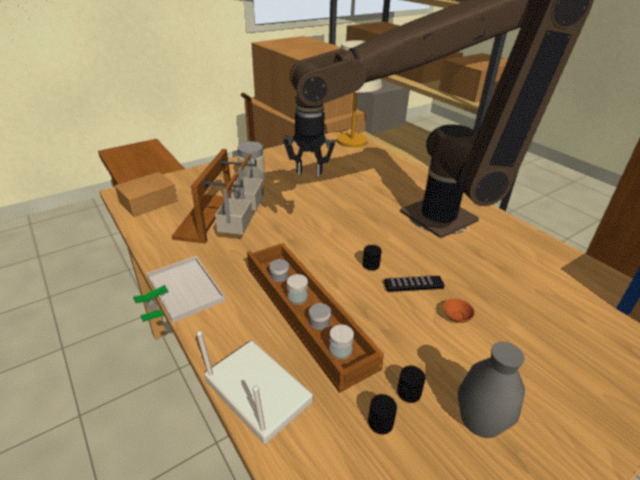

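Both baskets hang on their hooks, at (235,205) and (250,185). All four items stand upright in the rack, everything else is in place, and the arm is clear. Handing it in.

```bash
python3 -c "
from plant import *
print(sign_off())"
```

```text
the job is handed in; nothing more can be done
None
```

The job is handed in, with no verdict returned: the two jars and two tins on the shelf stand upright in the rack (no third jar was there), each white basket hangs on its own hook, and nothing else was moved.

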